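# Empty the packing machine's catch tray into the divided pantry tote

### The job

First stop the packing machine by pushing its lever all the way over, away from you; then take the wooden divider panel out of its rack and slide it fully down into the slot in the tote. Next collect every carton and tin from the machine's catch tray: cartons flat in the large bay, tins standing in the small bay, right way up in a single layer on the tote's floor. When the tray is empty, pull the lever all the way back towards you to start the machine again; leave the jar, the mug and the can where they are.

Things in the scene. Friction and masses are not known exactly. Their poses are not given: they have to be found in the camera images.
- machine: white countertop packing machine, fixed. Origin: under the centre of its open aluminium catch tray (302 mm along x, 252 along y, rim 32 high, walls and floor 6 thick). Beyond the tray on -y: a base 50 mm high (y -128 to -298) with the lever, and over it at x 35 to 145 a chute sloping up from 35 to 120 mm high (y -130 to -320); from y = -300 the head, 360 mm tall
- lever (a joint): the machine's run/stop lever, in rad: 0 = run, leaning 0.5 rad towards the robot (machine -x); 1.0 = stop, leaning 0.5 rad away from it (+x). Light friction, stays where left. Its axis is along the machine's y, at x -60, y -190 mm in the machine's frame, 72 mm above the counter. It stands on a block 70 (x) by 50 mm, top 75 mm above the counter
- lever_tip (a point): centre of the 26 mm ball at the tip of the black lever, 80 mm from the lever's axis; the stem below it is 10 mm thick
- tote: wooden pantry tote, fixed, open on top; origin at the centre of its underside. Inside 285 mm (x) by 170 (y), walls 8 thick, floor surface 8 mm and rim 83 mm above the counter. A panel in its slot at x = +23.5 mm splits it into the large bay (x -142 to +17) and the small bay (x +30 to +142)
- slot (a point): middle of the divider's slot, on the tote's floor; axes as the tote's. The slot is two upright channels on the tote's two long walls, facing each other, each 12 mm wide (along x) and 10 mm deep (along y), between wooden strips 6 mm thick, from the floor to 3 mm below the rim
- large_bay (a point): centre of the floor of the large bay (160 x 170 mm), on the tote's side nearer the robot
- small_bay (a point): centre of the floor of the small bay (112 x 170 mm), on the tote's far side
- rack: low white plastic rack, fixed, 140 x 50 mm, base 10 mm thick, with two ribs 14 mm apart and up to 35 mm above the counter, along its x, between which the divider stands at the start. Origin at the centre of its underside.
- divider: flat plywood divider panel, 166 mm long (its x), 8 mm thick (y), 75 mm tall (z), 0.09 kg; stands on edge in the rack at the start with its length along the rack's x. Origin at the centre of its lower edge. In the tote its length lies along the tote's y; either way round will do.
- carton0: sealed cardboard carton, 60 (its x) x 36 (y) x 32 (z) mm, about 0.1 kg, lying flat in the catch tray at the start; origin at the centre of its underside, z up. May be absent.
- carton1: sealed cardboard carton, 60 (its x) x 36 (y) x 32 (z) mm, about 0.1 kg, lying flat in the catch tray at the start; origin at the centre of its underside, z up. May be absent.
- carton2: sealed cardboard carton, 60 (its x) x 36 (y) x 32 (z) mm, about 0.1 kg, lying flat in the catch tray at the start; origin at the centre of its underside, z up. May be absent.
- tin0: sealed round tin with a plain paper band, 52 mm diameter, 34 mm tall, about 0.14 kg, standing in the catch tray at the start; origin at the centre of its underside, z up. May be absent.
- tin1: sealed round tin with a plain paper band, 52 mm diameter, 34 mm tall, about 0.14 kg, standing in the catch tray at the start; origin at the centre of its underside, z up. May be absent.
- tin2: sealed round tin with a plain paper band, 52 mm diameter, 34 mm tall, about 0.14 kg, standing in the catch tray at the start; origin at the centre of its underside, z up. May be absent.
- jar: bystander: amber jar, 68 mm diameter, 110 mm tall
- mug: bystander: white mug, 76 mm diameter, 85 mm tall, with a handle
- can: bystander: full food can, 70 mm diameter, 100 mm tall

How it is judged:
By the outcome, as a careful person would: the job done as asked, in the order asked, and still so for the second after the job is handed in, with the robot touching nothing.
Of carton0, carton1, carton2, tin0, tin1, tin2 only 4 to 6 are there at a start; the rules pass over those that are not, and their reading is None.
At some moment in a run one of carton0, carton1, carton2, tin0, tin1, tin2 may be knocked a few centimetres aside while the robot is not near it.
It also fails if it takes over 210 s, if anything falls off the work surface, if the arm or the gripper's body presses on something with over 40 N, if the wrist force passes 120 N, or if a joint passes its speed limit or range.

### The arm

A 6-joint arm with a two-finger parallel gripper is mounted at the origin on the work surface. World frame = base frame: x ahead of the robot, y to its left, z up, the work surface at z = 0. Lengths are in m, angles in degrees, forces in N, time in s.
With the tool pointing down it reaches from about 0.25 to 0.725 m from the base axis. Payload 4 kg.
Tool frame: the origin (TCP) lies midway between the tips of the shut fingers; the grasp point (between the pads) lies 19 mm behind it; z points along the fingers, y is the direction in which the jaws open and shut (so a half turn about z gives the same grasp; the last joint's range is limited). The gripper opens to 85 mm and grips with 20 to 120 N. Pads are 22 mm wide; open, the fingers measure 114 mm over their backs; the gripper's body (76 mm by 85 mm) begins 54 mm behind the grasp point. The pads swing forward as they close: fully open they stand 13 mm farther back than shut.
Start: joints at [70.932, 13.785, 0.286, 76.501, 0, 90], TCP at [0.163, 0.473, 0.209] pointing down, gripper open.
Joint ranges: [-155.79, 155.79], [-60.16, 107.12], [-62.33, 73.08], [-114, 123.19], [-81.49, 82.49], [-180, 180]. Speed limits (degrees/s): [159.86, 159.86, 180, 180, 180, 180].

### API

Orientations are given as [roll, pitch, yaw] about the fixed x, y, z axes, in that order (R = Rz(yaw) Ry(pitch) Rx(roll)).
In Python, from cell import r, optics gives the robot as it stands. The module is installed in compiled form; this text tells all that it offers.
- The arm moves only by the shell command python3 -m crank 'ROWS' [FORCE]. ROWS is JSON, a list of rows, each an object with "fingers": the gripper command: -1 is shut, 1 is fully open, values between are in proportion; "xyz": the shift along the tool's x, y, z in mm, a list of three; "dr": the turn, a rotation vector about the tool's x, y, z in degrees, a list of three. A call has 1 to 5 rows; each row is the pose to reach, as a shift and turn from the pose commanded when the call began, along the tool's axes at that moment; what a row does not reach only later rows make up. A row lasts 1/12 s, in which the tool goes at most 41.7 mm and 7.16 degrees, less where a joint would pass 70% of its speed; a pose out of reach is approached as far as the arm can. A call with a gripper value outside its range is refused whole. The fingers move at their own pace and stop on an object; FORCE is the grip in N (left out, the last holds). Time passes only in rows, so rows that repeat a pose let the fingers close. It gives the time, the measured TCP pose, the force and the opening at its end, in the units of the state.
- r.observe(): the state, without advancing time (a new reading comes with each control period).
- optics.read_camera(name): name is "scene" or "top" or "wrist"; returns a dict with "frame" (480x640x3 uint8, red, green, blue), "fx", "fy", "cx", "cy" (pixels), "R" (3x3) and "t" (3): a world point X has camera coordinates R X + t; the wrist camera has in their place "hand_eye" (4x4, takes a point from camera to tool coordinates, whose origin is the TCP and whose axes are the flange's). Camera axes: x right, y down, z forward; pixel columns grow to the right and rows downward; lengths in m; the calibration is good to about 2 mm. A picture is of the moment at which its call begins: read the wrist's pose just before it. There is no depth.
- r.hand_in(): hands the job in, once; it reports no verdict.
The state is a dict: "t": time; "joint_positions": joint angles; "joint_vel": joint speeds; "joint_torque": joint torques, N m; "ee_pos": TCP position; "ee_rot": TCP orientation; "ft_force": force on the tool from outside, world axes, zero at the start; "ft_torque": the same for the moment, N m; "gripper_width": finger opening in m.
Only numpy, scipy, OpenCV 4.12 (cv2) and the standard library are available. Lean on these libraries where they do the work, as an engineer would, in place of code of your own. Each camera call takes 0.05 s, during which the arm holds its last target.

## Working session

There is one attempt and no reset: what is moved stays moved. The work goes in short steps, Python scripts to look and compute and a shell command to move; the robot and the scene stay as the last step left them, time stands still between calls to the robot, and variables do not carry over. Pictures are saved under pics/ and viewed, and the job is handed in when it is done.

```bash
mkdir -p pics; ls; python3 - <<'E'
from cell import r, optics
import cv2
print(r.observe())
for n in ["scene","top","wrist"]:
    c=optics.read_camera(n); cv2.imwrite(f"pics/{n}0.png",c["frame"][:,:,::-1])
    print(n,{k:(v.tolist() if hasattr(v,'tolist') else v) for k,v in c.items() if k!="frame"})
E
```

```text
pics
{'t': 0.0, 'joint_positions': array([ 7.09303119e+01,  1.38310385e+01,  2.13273885e-01,  7.64999122e+01,
       -1.25102917e-03,  8.99996902e+01]), 'joint_vel': array([-0.0526854 , -0.01800084,  0.00987485, -0.00422826, -0.00942031,
       -0.0192365 ]), 'joint_torque': array([-1.83311764e-03, -3.72320473e+01,  2.52406830e+01,  1.70802284e-02,
       -3.50825949e-04, -4.99912559e-06]), 'ee_pos': array([0.16314737, 0.47192709, 0.20852016]), 'ee_rot': array([-1.79882323e+02,  1.25039030e-03,  1.60930624e+02]), 'ft_force': array([-0.2134404 ,  0.24331451, -0.45784191]), 'ft_torque': array([ 0.00436021,  0.03671212, -0.01552318]), 'gripper_width': 0.08523069370232994}
scene {'fx': 544.9647086626967, 'fy': 544.9647086626967, 'cx': 315.827724759819, 'cy': 236.9274655259124, 'R': [[0.8585105487351911, 0.5125089278812085, -0.017153324822176755], [0.2666653536114908, -0.4747667774421772, -0.8387407801105348], [-0.43800596673294245, 0.715493609949959, -0.5442606611056104]], 't': [-0.507424720133063, -0.04156637588293125, 1.674450484988005]}
top {'fx': 479.77843774261584, 'fy': 479.77843774261584, 'cx': 320.3156391779267, 'cy': 237.39122455489974, 'R': [[0.018319728883561186, -0.9998320252357225, -0.0005557397476504615], [-0.9908860455047185, -0.018081618762463406, -0.13348370644745552], [0.13345123587908192, 0.0029960600733694095, -0.9910508520083028]], 't': [0.012459401296030017, 0.5872983428671233, 1.1275042699285442]}
wrist {'fx': 343.19636375075123, 'fy': 343.19636375075123, 'cx': 317.2853620108962, 'cy': 239.99747471247704, 'hand_eye': [[0.0006047111539257475, -0.9632752617683983, -0.2685151846533891, 0.06825140618196508], [0.999998417845558, 0.0001333004493088898, 0.0017738481814064014, 3.4680027625411114e-05], [-0.0016729108765210882, -0.2685158324866776, 0.9632738183264327, -0.16384136990081685], [0.0, 0.0, 0.0, 1.0]]}
```

The scene has three cartons and three tins in the tray. The lever is leaning towards the robot, at about top (532,294). I'll enlarge crops to measure.

```bash
cat > h.py <<'E'
import numpy as np, cv2
from scipy.spatial.transform import Rotation as Ro
from cell import r, optics
def cam(n):
    if n=="wrist":
        s=r.observe(); c=optics.read_camera(n)
        T=np.eye(4); T[:3,:3]=Ro.from_euler('xyz',s["ee_rot"],degrees=True).as_matrix(); T[:3,3]=s["ee_pos"]
        W=T@np.array(c["hand_eye"]); c["R"]=W[:3,:3].T; c["t"]=-W[:3,:3].T@W[:3,3]
    else: c=optics.read_camera(n)
    c["R"]=np.array(c["R"]); c["t"]=np.array(c["t"]); return c
def p2w(c,u,v,z):
    d=c["R"].T@np.array([(u-c["cx"])/c["fx"],(v-c["cy"])/c["fy"],1]); o=-c["R"].T@c["t"]
    return o+d*(z-o[2])/d[2]
def w2p(c,X):
    q=c["R"]@np.asarray(X,float)+c["t"]; return np.array([c["fx"]*q[0]/q[2]+c["cx"],c["fy"]*q[1]/q[2]+c["cy"]])
def crop(c,u0,v0,u1,v1,k,name):
    f=c["frame"][v0:v1,u0:u1,::-1]; f=cv2.resize(f,None,fx=k,fy=k,interpolation=cv2.INTER_CUBIC)
    for u in range((u0//20+1)*20,u1,20):
        x=int((u-u0+.5)*k); cv2.line(f,(x,0),(x,4),(0,0,255),1); cv2.putText(f,str(u),(x-10,14),0,.35,(0,0,255),1)
    for v in range((v0//20+1)*20,v1,20):
        y=int((v-v0+.5)*k); cv2.line(f,(0,y),(4,y),(0,0,255),1); cv2.putText(f,str(v),(6,y+4),0,.35,(0,0,255),1)
    cv2.imwrite("pics/"+name,f)
def goal(xyz,yaw=None,rot=None):
    """shift in tool mm & rotvec deg from measured pose to target (tool down: roll 180)"""
    s=r.observe(); R0=Ro.from_euler('xyz',s["ee_rot"],degrees=True)
    if yaw is not None: R1=Ro.from_euler('xyz',[180,0,yaw],degrees=True)
    elif rot is not None: R1=Ro.from_euler('xyz',rot,degrees=True)
    else: R1=R0
    d=R0.inv().apply(np.asarray(xyz)-s["ee_pos"])*1000
    return d.round(1),(R0.inv()*R1).as_rotvec(degrees=True).round(2)
E
python3 - <<'E'
from h import *
c=cam("top")
crop(c,370,180,570,330,4,"t1.png"); crop(c,185,175,345,355,3,"t2.png")
E
cat >> h.py <<'E'
from scipy.optimize import least_squares
def fit(c,P,px,x0):
    P=np.array(P,float); px=np.array(px,float)
    def w(p):
        a=np.radians(p[2]); return np.c_[p[0]+np.cos(a)*P[:,0]-np.sin(a)*P[:,1],p[1]+np.sin(a)*P[:,0]+np.cos(a)*P[:,1],P[:,2]]
    s=least_squares(lambda p:np.concatenate([w2p(c,X)-u for X,u in zip(w(p),px)]),x0)
    return s.x,s.fun
E
python3 - <<'E'
from h import *
np.set_printoptions(precision=4,suppress=True)
c=cam("top")
print("mach",*fit(c,[(.151,.126,.032),(.151,-.126,.032),(-.151,.126,.032),(-.151,-.126,.032)],[(376.5,197),(479,195),(381.5,320),(486.5,317)],[.45,-.2,0]))
print("tote",*fit(c,[(.1505,.093,.083),(.1505,-.093,.083),(-.1505,.093,.083),(-.1505,-.093,.083)],[(193.5,188),(270,180),(202.5,314),(283,306)],[.45,.2,0]))
print("div",p2w(c,330,253.5,.085),p2w(c,327,325.5,.085))
print("rack",[p2w(c,*p,.010) for p in [(319,261),(339,261.5),(317,317.5),(338,318)]])
g=lambda x,y:(370+x/4-.5,180+y/4-.5)
print("tip",p2w(c,*g(648,456),.072+.08*np.cos(.5)))
print("block",p2w(c,*g(541,333),.075),p2w(c,*g(628,333),.075),p2w(c,*g(630,450),.075))
z=.04
for n,q in dict(tinA=(347,316),tinB=(352,442),tinC=(160,460)).items(): print(n,p2w(c,*g(*q),z))
z=.038
for n,qs in dict(c0=[(122,101),(183,101),(172,200),(112,192)],c1=[(271,138),(331,111),(369,197),(315,222)],c2=[(100,290),(158,269),(190,357),(132,377)]).items():
    P=[p2w(c,*g(*q),z) for q in qs]; m=np.mean(P,0); d=(P[0]+P[1]-P[2]-P[3]); print(n,m,np.linalg.norm(d)/2,np.linalg.norm(P[0]-P[1]+P[3]-P[2])/2,np.degrees(np.arctan2(d[1],d[0])))
print("jar etc",p2w(c,332,145,.11),p2w(c,145,210,.1),p2w(c,146,303,.085))
E
```

```text
mach [ 0.5468 -0.2466  2.2877] [ 0.2855 -0.4822 -0.5348 -0.6479 -0.0031  0.1836  0.2437  0.8786]
tote [0.5577 0.2167 7.212 ] [-0.6876 -0.6012  0.8181 -0.811  -0.2189  1.0492  0.0946  0.2446]
div [ 0.5434 -0.0002  0.085 ] [0.3785 0.0041 0.085 ]
rack [array([0.5319, 0.0255, 0.01  ]), array([ 0.5315, -0.0241,  0.01  ]), array([0.3937, 0.0278, 0.01  ]), array([ 0.3934, -0.0235,  0.01  ])]
tip [ 0.4581 -0.4399  0.1422]
block [ 0.5302 -0.4095  0.075 ] [ 0.5311 -0.4604  0.075 ] [ 0.4631 -0.4589  0.075 ]
tinA [ 0.5414 -0.3061  0.04  ]
tinB [ 0.4658 -0.3076  0.04  ]
tinC [ 0.453  -0.1926  0.04  ]
c0 [ 0.6424 -0.1864  0.038 ] 0.05955260577994815 0.03706403494473729 -6.52062712263748
c1 [ 0.6329 -0.2929  0.038 ] 0.057551055587455165 0.03892452718223671 24.78335792557125
c2 [ 0.5351 -0.1845  0.038 ] 0.056057745194881804 0.0374913628004679 19.876365764374185
jar etc [ 0.7965 -0.0004  0.11  ] [0.6356 0.4314 0.1   ] [0.4217 0.4202 0.085 ]
```

```bash
python3 -c "
from h import *
print(goal([.455,-.440,.215],92.3))"
```

```text
(array([-573.8, -766.9,   -5.3]), array([-5.000e-02,  4.000e-02,  6.863e+01]))
```

```bash
M='{"fingers":0.06,"xyz":[-574,-767,-5],"dr":[0,0,68.6]}'; true
python3 -m crank '[{"fingers":0.06,"xyz":[-574,-767,-5],"dr":[0,0,68.6]},{"fingers":0.06,"xyz":[-574,-767,-5],"dr":[0,0,68.6]},{"fingers":0.06,"xyz":[-574,-767,-5],"dr":[0,0,68.6]},{"fingers":0.06,"xyz":[-574,-767,-5],"dr":[0,0,68.6]},{"fingers":0.06,"xyz":[-574,-767,-5],"dr":[0,0,68.6]}]'
python3 -c "
from h import *
print(goal([.455,-.440,.215],92.3))"
```

```text
t: 0.67
ee_pos: [0.2267, 0.2723, 0.2103]
ee_rot: [-180.0, 0.0, 124.8]
ft_force: [1.4, 0.0, 0.8]
gripper_width: 0.0451
(array([-715. , -219.7,   -4.5]), array([0.000e+00, 2.000e-02, 3.255e+01]))
```

```bash

python3 -m crank '[{"fingers":0.06,"xyz":[-715,-220,-4],"dr":[0,0,32.5]},{"fingers":0.06,"xyz":[-715,-220,-4],"dr":[0,0,32.5]},{"fingers":0.06,"xyz":[-715,-220,-4],"dr":[0,0,32.5]},{"fingers":0.06,"xyz":[-715,-220,-4],"dr":[0,0,32.5]},{"fingers":0.06,"xyz":[-715,-220,-4],"dr":[0,0,32.5]}]'
python3 -c "
from h import *
print(goal([.455,-.440,.215],92.3))"
```

```text
t: 1.08
ee_pos: [0.2913, 0.0742, 0.2119]
ee_rot: [179.9, -0.0, 92.4]
ft_force: [1.0, -0.6, -0.0]
gripper_width: 0.0452
(array([-520.6,  142.3,   -3. ]), array([ 0.08, -0.02,  0.07]))
```

```bash

python3 -m crank '[{"fingers":0.06,"xyz":[-520,142,-3],"dr":[0,0,0]},{"fingers":0.06,"xyz":[-520,142,-3],"dr":[0,0,0]},{"fingers":0.06,"xyz":[-520,142,-3],"dr":[0,0,0]},{"fingers":0.06,"xyz":[-520,142,-3],"dr":[0,0,0]},{"fingers":0.06,"xyz":[-520,142,-3],"dr":[0,0,0]}]'
python3 - <<'E'
from h import *
print(goal([.455,-.440,.215],92.3))
c=cam("wrist"); cv2.imwrite("pics/w1.png",c["frame"][:,:,::-1])
E
```

```text
t: 1.5
ee_pos: [0.3553, -0.1246, 0.213]
ee_rot: [179.9, 0.0, 92.6]
ft_force: [1.3, 1.3, 0.2]
gripper_width: 0.0453
(array([-319.6,   85.5,   -1.9]), array([0.06, 0.01, 0.27]))
```

The wrist view shows the rack and divider at about (430,80) and the tray at lower right. That agrees with the map from the top camera.

```bash

python3 -m crank '[{"fingers":0.06,"xyz":[-320,85.5,-2],"dr":[0,0,0]},{"fingers":0.06,"xyz":[-320,85.5,-2],"dr":[0,0,0]},{"fingers":0.06,"xyz":[-320,85.5,-2],"dr":[0,0,0]},{"fingers":0.06,"xyz":[-320,85.5,-2],"dr":[0,0,0]},{"fingers":0.06,"xyz":[-320,85.5,-2],"dr":[0,0,0]}]'
python3 -m crank '[{"fingers":0.06,"xyz":[-112,30,-2],"dr":[0,0,0]},{"fingers":0.06,"xyz":[-112,30,-2],"dr":[0,0,0]},{"fingers":0.06,"xyz":[-112,30,-2],"dr":[0,0,0]},{"fingers":0.06,"xyz":[-112,30,-2],"dr":[0,0,0]},{"fingers":0.06,"xyz":[-112,30,-2],"dr":[0,0,0]}]'
python3 - <<'E'
from h import *
print(r.observe()["joint_positions"],goal([.457,-.440,.130],92.3))
crop(cam("top"),440,220,600,340,5,"t3.png")
c=cam("scene"); cv2.imwrite("pics/s1.png",c["frame"][:,:,::-1])
E
```

```text
t: 1.97
ee_pos: [0.4184, -0.3226, 0.2139]
ee_rot: [180.0, -0.0, 92.6]
ft_force: [1.5, 0.0, -0.2]
gripper_width: 0.0451
t: 2.38
ee_pos: [0.4531, -0.4323, 0.2138]
ee_rot: [-179.9, -0.1, 92.5]
ft_force: [0.4, 0.5, -0.2]
gripper_width: 0.0452
[-4.36588445e+01  2.87714979e+01  2.28402257e+01  8.42431706e+01
  1.01476959e-02  4.38362034e+01] (array([-8. ,  3.7, 83.8]), array([-0.11, -0.13,  0.2 ]))
```

```bash

python3 -m crank '[{"fingers":0.06,"xyz":[-8,3.7,42],"dr":[0,0,0]},{"fingers":0.06,"xyz":[-8,3.7,42],"dr":[0,0,0]}]'
python3 - <<'E'
from h import *
print(r.observe()["ee_pos"],w2p(cam("top"),[.457,-.440,.142]))
crop(cam("top"),440,220,600,340,5,"t4.png")
E
```

```text
t: 2.65
ee_pos: [0.4555, -0.4362, 0.1692]
ee_rot: [-179.7, -0.3, 92.7]
ft_force: [-0.2, 1.4, -2.7]
gripper_width: 0.0451
[ 0.45550933 -0.43615298  0.16916843] [531.52971697 293.99786106]
```

```bash

python3 -m crank '[{"fingers":0.06,"xyz":[-4,1,39],"dr":[0,0,0]},{"fingers":0.06,"xyz":[-4,1,39],"dr":[0,0,0]},{"fingers":0.06,"xyz":[-4,1,39],"dr":[0,0,0]}]'
python3 -m crank '[{"fingers":0.06,"xyz":[0,30,0],"dr":[0,0,0]},{"fingers":0.06,"xyz":[0,60,0],"dr":[0,0,0]},{"fingers":0.06,"xyz":[0,80,0],"dr":[0,0,0]},{"fingers":0.06,"xyz":[0,80,0],"dr":[0,0,0]}]'
python3 - <<'E'
from h import *
crop(cam("top"),440,220,600,340,5,"t5.png")
E
```

```text
t: 3.0
ee_pos: [0.4577, -0.4415, 0.1354]
ee_rot: [-179.9, -0.1, 92.7]
ft_force: [0.3, -0.1, 0.3]
gripper_width: 0.0452
t: 3.33
ee_pos: [0.5433, -0.4387, 0.1383]
ee_rot: [179.7, 0.2, 92.8]
ft_force: [-0.4, 0.7, -0.7]
gripper_width: 0.0458
```

```bash

python3 - <<'E'
from h import *
s=r.observe(); print(s["ee_pos"],s["ft_force"])
for n in("top","scene"):
    c=cam(n)
    for z in (.138,.148,.16): print(n,w2p(c,[.5433-.03,-.4387,z]),w2p(c,[.457,-.44,z]))
c=cam("scene"); crop(c,100,260,300,440,4,"s2.png")
c=cam("wrist"); cv2.imwrite("pics/w2.png",c["frame"][:,:,::-1])
E
```

```text
[ 0.54127805 -0.43898079  0.13802673] [ 0.1938148  -0.23140827 -0.62549733]
top [529.11675783 268.3151663 ] [530.73361785 294.02810663]
top [531.08873262 267.99651238] [532.73523964 293.95206058]
top [533.50489788 267.60608116] [535.18809931 293.858871  ]
scene [164.78905673 333.44578434] [143.46820579 324.09859485]
scene [163.92141348 329.61182885] [142.51209193 320.30181113]
scene [162.86835327 324.95855002] [141.35194466 315.69479888]
```

```bash

python3 - <<'E'
from h import *
w=cam("wrist"); t=cam("top")
for z in (.13,.142,.15,.16): print(z,p2w(w,152,275,z),p2w(t,531.8,294,z))
s=r.observe()["ee_pos"]
for dz in (0,.01,.02,.03):
  print(dz,w2p(w,s+[-.022,0,dz]),w2p(w,s+[-.022,.011,dz]),w2p(w,s+[-.022,-.011,dz]))
E
```

```text
0.13 [ 0.45019428 -0.4421246   0.13      ] [ 0.45729944 -0.44583047  0.13      ]
0.142 [ 0.45611649 -0.43716413  0.142     ] [ 0.45700615 -0.44058908  0.142     ]
0.15 [ 0.46006462 -0.43385714  0.15      ] [ 0.45681063 -0.43709483  0.15      ]
0.16 [ 0.46499979 -0.42972342  0.16      ] [ 0.45656623 -0.43272701  0.16      ]
0 [274.27201038 280.47455808] [274.53770826 260.20543408] [274.01502527 300.07901717]
0.01 [271.82695583 288.32289728] [272.06439892 267.00213175] [271.59774118 308.90480415]
0.02 [269.08193257 297.13410095] [269.28186759 274.64857693] [268.88934338 318.79348136]
0.03 [265.97813114 307.09694058] [266.1282574  283.31475335] [265.8338741  329.94935715]
```

The fingers passed over the ball, because partly open tips sit farther back than I assumed. I'll back off, shut the fingers and push with the shut tips.

```bash

python3 -m crank '[{"fingers":-1,"xyz":[0,0,-35],"dr":[0,0,0]},{"fingers":-1,"xyz":[0,-40,-35],"dr":[0,0,0]},{"fingers":-1,"xyz":[0,-80,-35],"dr":[0,0,0]},{"fingers":-1,"xyz":[0,-121,-35],"dr":[0,0,0]},{"fingers":-1,"xyz":[0,-121,-35],"dr":[0,0,0]}]'
python3 - <<'E'
from h import *
s=r.observe(); print(s["ee_pos"],s["gripper_width"])
c=cam("wrist"); cv2.imwrite("pics/w3.png",c["frame"][:,:,::-1])
for z in (.142,.15): print(p2w(c,317,240,z))
p=s["ee_pos"]
for dz in (0,.01,.02,.03):
  print(dz,w2p(c,p+[0,0,dz]),w2p(c,p+[0,.011,dz]))
E
```

```text
t: 4.1
ee_pos: [0.4085, -0.4435, 0.1694]
ee_rot: [-179.6, -0.3, 92.2]
ft_force: [-0.0, 0.6, -1.6]
gripper_width: 0.0001
[ 0.40850597 -0.44354508  0.16935891] 9.956341175382862e-05
[ 0.40742251 -0.42835966  0.142     ]
[ 0.40739169 -0.42618492  0.15      ]
0 [317.56608196 282.61622972] [318.44049303 262.30541962]
0.01 [317.45586293 290.49702261] [318.37993538 269.1265622 ]
0.02 [317.33207254 299.34818382] [318.31178138 276.8033471 ]
0.03 [317.19203978 309.3606945 ] [318.23450609 285.50754506]
```

```bash

python3 - <<'E'
from h import *
s=r.observe(); p=s["ee_pos"]
for n,b in(("top",(500,250,620,340)),("scene",(60,200,220,320))):
    c=cam(n); crop(c,*b,5,n+"6.png")
    for d in ([0,0,0],[0,.011,0],[0,-.011,0],[0,0,.03],[0,.011,.03]): print(n,d,w2p(c,p+d))
E
```

```text
top [0, 0, 0] [540.29379779 315.08949177]
top [0, 0.011, 0] [535.0756784  314.99272457]
top [0, -0.011, 0] [545.51225687 315.18626528]
top [0, 0, 0.03] [546.94009092 315.48508744]
top [0, 0.011, 0.03] [541.56390366 315.38537982]
scene [0, 0, 0] [122.60708562 305.69443527]
scene [0, 0.011, 0] [126.81661581 302.58998489]
scene [0, -0.011, 0] [118.33593734 308.84432785]
scene [0, 0, 0.03] [119.38719393 293.89419195]
scene [0, 0.011, 0.03] [123.68425365 290.82899086]
```

```bash

python3 -m crank '[{"fingers":-1,"xyz":[-2,0,40],"dr":[0,0,0]},{"fingers":-1,"xyz":[-2,0,59],"dr":[0,0,0]},{"fingers":-1,"xyz":[-2,0,59],"dr":[0,0,0]},{"fingers":-1,"xyz":[-2,0,59],"dr":[0,0,0]}]'
python3 -m crank '[{"fingers":-1,"xyz":[0,20,0],"dr":[0,0,0]},{"fingers":-1,"xyz":[0,40,0],"dr":[0,0,0]},{"fingers":-1,"xyz":[0,60,0],"dr":[0,0,0]},{"fingers":-1,"xyz":[0,60,0],"dr":[0,0,0]}]'
python3 - <<'E'
from h import *
crop(cam("top"),440,220,600,340,5,"t7.png")
c=cam("wrist"); cv2.imwrite("pics/w4.png",c["frame"][:,:,::-1])
E
```

```text
t: 4.58
ee_pos: [0.4183, -0.4464, 0.1101]
ee_rot: [-179.9, -0.1, 92.7]
ft_force: [0.4, -0.0, 1.0]
gripper_width: 0.0002
t: 4.92
ee_pos: [0.4831, -0.4449, 0.1137]
ee_rot: [179.7, 0.2, 92.8]
ft_force: [0.8, 0.2, 0.6]
gripper_width: -0.0001
```

```bash

python3 -m crank '[{"fingers":-1,"xyz":[2,15,2],"dr":[0,0,0]},{"fingers":-1,"xyz":[2,22,2],"dr":[0,0,0]},{"fingers":-1,"xyz":[2,22,2],"dr":[0,0,0]}]'
python3 -m crank '[{"fingers":-1,"xyz":[0,4,0],"dr":[0,0,0]},{"fingers":-1,"xyz":[0,7,0],"dr":[0,0,0]},{"fingers":-1,"xyz":[0,7,0],"dr":[0,0,0]}]'
python3 -c "
from h import *
print(w2p(cam('top'),[.533,-.437,.142]))"
```

```text
t: 5.27
ee_pos: [0.5006, -0.4412, 0.1096]
ee_rot: [179.9, 0.0, 92.7]
ft_force: [0.3, 0.1, 0.6]
gripper_width: 0.0
t: 5.52
ee_pos: [0.5065, -0.441, 0.1091]
ee_rot: [-180.0, -0.0, 92.6]
ft_force: [0.4, -0.3, 0.3]
gripper_width: -0.0001
[528.77067378 259.23384702]
```

```bash

python3 -m crank '[{"fingers":-1,"xyz":[0,4,0],"dr":[0,0,0]},{"fingers":-1,"xyz":[0,8,0],"dr":[0,0,0]},{"fingers":-1,"xyz":[0,8,0],"dr":[0,0,0]}]'
python3 - <<'E'
from h import *
crop(cam("top"),440,220,600,340,5,"t8.png")
E
```

```text
t: 5.82
ee_pos: [0.5074, -0.441, 0.109]
ee_rot: [-179.2, -0.0, 92.5]
ft_force: [-17.5, 0.5, 7.7]
gripper_width: -0.0002
```

The ball is at (529,259), the predicted stop position, and the stop gave a 17 N reaction. The lever is fully over, so I'm moving to the divider.

```bash

python3 -m crank '[{"fingers":-1,"xyz":[0,-20,0],"dr":[0,0,0]},{"fingers":-1,"xyz":[0,-20,-40],"dr":[0,0,0]},{"fingers":-1,"xyz":[0,-20,-70],"dr":[0,0,0]},{"fingers":0.2,"xyz":[0,-20,-70],"dr":[0,0,0]}]'
python3 -c "
from h import *
print(goal([.37,-.05,.18],178.5))"
```

```text
t: 6.2
ee_pos: [0.4964, -0.4436, 0.1864]
ee_rot: [179.5, 0.4, 92.6]
ft_force: [1.5, -1.0, 1.7]
gripper_width: 0.0107
(array([ 398.9, -108.6,    2.5]), array([ 6.000e-02,  7.100e-01, -8.592e+01]))
```

```bash

python3 -m crank '[{"fingers":0.2,"xyz":[399,-108,2],"dr":[0,0.4,-86]},{"fingers":0.2,"xyz":[399,-108,2],"dr":[0,0.4,-86]},{"fingers":0.2,"xyz":[399,-108,2],"dr":[0,0.4,-86]},{"fingers":0.2,"xyz":[399,-108,2],"dr":[0,0.4,-86]},{"fingers":0.2,"xyz":[399,-108,2],"dr":[0,0.4,-86]}]'
python3 -c "
from h import *
print(goal([.37,-.05,.18],178.5))"
```

```text
t: 6.62
ee_pos: [0.4305, -0.2416, 0.1783]
ee_rot: [179.9, -0.1, 128.7]
ft_force: [0.9, 0.5, 0.1]
gripper_width: 0.0509
(array([187.3,  72.7,  -1.3]), array([ 1.400e-01, -3.000e-02, -4.976e+01]))
```

```bash

python3 -m crank '[{"fingers":0.2,"xyz":[187,73,-1],"dr":[0,0,-49.8]},{"fingers":0.2,"xyz":[187,73,-1],"dr":[0,0,-49.8]},{"fingers":0.2,"xyz":[187,73,-1],"dr":[0,0,-49.8]},{"fingers":0.2,"xyz":[187,73,-1],"dr":[0,0,-49.8]},{"fingers":0.2,"xyz":[187,73,-1],"dr":[0,0,-49.8]}]'
python3 -m crank '[{"fingers":0.2,"xyz":[0,0,40],"dr":[0,0,-14]},{"fingers":0.2,"xyz":[0,0,80],"dr":[0,0,-14]},{"fingers":0.2,"xyz":[0,0,120],"dr":[0,0,-14]},{"fingers":0.2,"xyz":[0,0,155],"dr":[0,0,-14]},{"fingers":0.2,"xyz":[0,0,155],"dr":[0,0,-14]}]'
```

```text
t: 7.03
ee_pos: [0.371, -0.0491, 0.1802]
ee_rot: [179.8, 0.0, 164.6]
ft_force: [-0.1, 0.6, 0.1]
gripper_width: 0.0515
t: 7.45
ee_pos: [0.3667, -0.0498, 0.0201]
ee_rot: [179.8, -0.6, 178.3]
ft_force: [-0.6, 0.4, -0.6]
gripper_width: 0.0511
```

```bash

python3 -m crank '[{"fingers":0.2,"xyz":[0,0,4],"dr":[0,0,0]},{"fingers":0.2,"xyz":[0,0,8],"dr":[0,0,0]},{"fingers":0.2,"xyz":[0,0,10],"dr":[0,0,0]},{"fingers":0.2,"xyz":[0,0,10],"dr":[0,0,0]}]'
python3 -c "
from h import *
c=cam('wrist'); cv2.imwrite('pics/w5.png',c['frame'][:,:,::-1])"
```

```text
t: 7.78
ee_pos: [0.3735, -0.0511, 0.016]
ee_rot: [179.9, 0.1, 178.2]
ft_force: [0.6, -0.7, 0.3]
gripper_width: 0.0515
```

```bash

python3 -m crank '[{"fingers":0.2,"xyz":[0,0,4],"dr":[0,0,0]},{"fingers":0.2,"xyz":[0,0,8],"dr":[0,0,0]},{"fingers":0.2,"xyz":[0,0,10],"dr":[0,0,0]},{"fingers":0.2,"xyz":[0,0,10],"dr":[0,0,0]}]'
python3 -m crank '[{"fingers":0.2,"xyz":[0,0,3],"dr":[0,0,0]},{"fingers":0.2,"xyz":[0,0,6],"dr":[0,0,0]},{"fingers":0.2,"xyz":[0,0,6],"dr":[0,0,0]}]'
```

```text
t: 8.17
ee_pos: [0.3725, -0.0509, 0.0053]
ee_rot: [179.9, 0.1, 178.2]
ft_force: [-0.2, -0.1, -0.3]
gripper_width: 0.0516
t: 8.42
ee_pos: [0.3712, -0.0506, -0.002]
ee_rot: [179.8, -0.1, 178.2]
ft_force: [-0.2, 0.1, 0.7]
gripper_width: 0.0512
```

```bash

python3 -m crank '[{"fingers":0.2,"xyz":[0,0,2],"dr":[0,0,0]},{"fingers":0.2,"xyz":[0,0,4],"dr":[0,0,0]},{"fingers":0.2,"xyz":[0,0,4],"dr":[0,0,0]}]'
python3 -m crank '[{"fingers":0.2,"xyz":[0,0,2],"dr":[0,0,0]},{"fingers":0.2,"xyz":[0,0,4],"dr":[0,0,0]},{"fingers":0.2,"xyz":[0,0,4],"dr":[0,0,0]}]'
```

```text
t: 8.67
ee_pos: [0.3713, -0.0507, -0.0059]
ee_rot: [179.8, -0.1, 178.2]
ft_force: [0.8, -0.6, 0.6]
gripper_width: 0.0515
t: 8.92
ee_pos: [0.3714, -0.0506, -0.0098]
ee_rot: [179.8, -0.1, 178.2]
ft_force: [0.2, 0.3, 0.6]
gripper_width: 0.051
```

```bash

python3 -m crank '[{"fingers":0.2,"xyz":[0,0,2],"dr":[0,0,0]},{"fingers":0.2,"xyz":[0,0,4],"dr":[0,0,0]},{"fingers":0.2,"xyz":[0,0,4],"dr":[0,0,0]}]'
python3 -c "
from h import *
c=cam('wrist'); cv2.imwrite('pics/w6.png',c['frame'][:,:,::-1])"
```

```text
t: 9.17
ee_pos: [0.3715, -0.0507, -0.0137]
ee_rot: [179.8, -0.1, 178.2]
ft_force: [0.7, -1.0, -1.0]
gripper_width: 0.0514
```

```bash

python3 -m crank '[{"fingers":0.2,"xyz":[0,0,2],"dr":[0,0,0]},{"fingers":0.2,"xyz":[0,0,3],"dr":[0,0,0]},{"fingers":0.2,"xyz":[0,0,3],"dr":[0,0,0]}]'
python3 -m crank '[{"fingers":0.2,"xyz":[0,0,2],"dr":[0,0,0]},{"fingers":0.2,"xyz":[0,0,3],"dr":[0,0,0]},{"fingers":0.2,"xyz":[0,0,3],"dr":[0,0,0]}]'
```

```text
t: 9.47
ee_pos: [0.3716, -0.0507, -0.0166]
ee_rot: [179.8, -0.1, 178.2]
ft_force: [0.6, -0.5, -0.2]
gripper_width: 0.0514
t: 9.72
ee_pos: [0.3715, -0.0507, -0.0196]
ee_rot: [179.8, -0.1, 178.2]
ft_force: [0.2, 0.2, -0.4]
gripper_width: 0.0514
```

```bash

python3 -m crank '[{"fingers":0.2,"xyz":[0,0,2],"dr":[0,0,0]},{"fingers":0.2,"xyz":[0,0,3],"dr":[0,0,0]},{"fingers":0.2,"xyz":[0,0,3],"dr":[0,0,0]}]'
python3 -m crank '[{"fingers":0.2,"xyz":[0,0,2],"dr":[0,0,0]},{"fingers":0.2,"xyz":[0,0,3],"dr":[0,0,0]},{"fingers":0.2,"xyz":[0,0,3],"dr":[0,0,0]}]'
python3 -c "
from h import *
c=cam('wrist'); cv2.imwrite('pics/w7.png',c['frame'][:,:,::-1])"
```

```text
t: 9.97
ee_pos: [0.3715, -0.0506, -0.0226]
ee_rot: [179.8, -0.1, 178.2]
ft_force: [-0.4, -0.8, 0.5]
gripper_width: 0.0511
t: 10.22
ee_pos: [0.3718, -0.0508, -0.0251]
ee_rot: [179.9, -0.0, 178.2]
ft_force: [-1.4, 0.2, 5.1]
gripper_width: 0.0512
```

```bash

python3 -m crank '[{"fingers":0.0,"xyz":[0,0,-40],"dr":[0,0,0]},{"fingers":0,"xyz":[0,0,-80],"dr":[0,0,0]},{"fingers":0,"xyz":[0,0,-120],"dr":[0,0,0]},{"fingers":0,"xyz":[0,0,-160],"dr":[0,0,0]},{"fingers":0,"xyz":[0,0,-190],"dr":[0,0,0]}]'
python3 - <<'E'
from h import *
c=optics.read_camera("wrist"); H=np.linalg.inv(np.array(c["hand_eye"]))
def pr(p):
    q=H@np.array([*p,1]); return (c["fx"]*q[0]/q[2]+c["cx"]).round(1),(c["fy"]*q[1]/q[2]+c["cy"]).round(1)
for x in (.011,.030,.038,.0425):
    for z in (-.02,-.03,-.05,-.06,-.073,-.085,-.095): print(x,z,pr([x,0,z]),pr([x,.033,z]))
E
```

```text
t: 10.68
ee_pos: [0.3726, -0.0512, 0.1678]
ee_rot: [179.9, 0.1, 178.2]
ft_force: [1.1, -0.7, 0.1]
gripper_width: 0.0425
0.011 -0.02 (np.float64(316.4), np.float64(276.6)) (np.float64(390.0), np.float64(276.6))
0.011 -0.03 (np.float64(316.4), np.float64(285.5)) (np.float64(394.8), np.float64(285.5))
0.011 -0.05 (np.float64(316.3), np.float64(307.2)) (np.float64(406.9), np.float64(307.2))
0.011 -0.06 (np.float64(316.3), np.float64(320.8)) (np.float64(414.4), np.float64(320.8))
0.011 -0.073 (np.float64(316.2), np.float64(342.3)) (np.float64(426.2), np.float64(342.3))
0.011 -0.085 (np.float64(316.1), np.float64(367.4)) (np.float64(440.1), np.float64(367.4))
0.011 -0.095 (np.float64(316.1), np.float64(393.7)) (np.float64(454.6), np.float64(393.7))
0.03 -0.02 (np.float64(316.4), np.float64(235.7)) (np.float64(392.5), np.float64(235.7))
0.03 -0.03 (np.float64(316.4), np.float64(242.0)) (np.float64(397.7), np.float64(242.0))
0.03 -0.05 (np.float64(316.3), np.float64(257.7)) (np.float64(410.7), np.float64(257.7))
0.03 -0.06 (np.float64(316.3), np.float64(267.6)) (np.float64(418.9), np.float64
[... 851 characters left out ...]
), np.float64(288.8)) (np.float64(468.1), np.float64(288.8))
0.0425 -0.02 (np.float64(316.4), np.float64(207.2)) (np.float64(394.2), np.float64(207.2))
0.0425 -0.03 (np.float64(316.4), np.float64(211.6)) (np.float64(399.7), np.float64(211.7))
0.0425 -0.05 (np.float64(316.3), np.float64(222.8)) (np.float64(413.4), np.float64(222.8))
0.0425 -0.06 (np.float64(316.3), np.float64(229.9)) (np.float64(422.1), np.float64(229.9))
0.0425 -0.073 (np.float64(316.2), np.float64(241.2)) (np.float64(436.1), np.float64(241.3))
0.0425 -0.085 (np.float64(316.1), np.float64(254.8)) (np.float64(452.7), np.float64(254.8))
0.0425 -0.095 (np.float64(316.0), np.float64(269.3)) (np.float64(470.6), np.float64(269.3))
```

Measured: with 51 mm opening, the fingertips sit about 24.5 mm behind the reported TCP, so I'll use that from here. Next I'm moving above the divider.

```bash

python3 -m crank '[{"fingers":0,"xyz":[-88,-50,0],"dr":[0,0,0]},{"fingers":0,"xyz":[-88,-50,0],"dr":[0,0,0]},{"fingers":0,"xyz":[-88,-50,0],"dr":[0,0,0]},{"fingers":0,"xyz":[-88,-50,0],"dr":[0,0,0]},{"fingers":0,"xyz":[-88,-50,0],"dr":[0,0,0]}]'
python3 - <<'E'
from h import *
c=cam('wrist'); crop(c,200,60,460,300,3,"w8.png"); print(r.observe()["ee_pos"])
cv2.imwrite('pics/w8f.png',c['frame'][:,:,::-1])
np.save("c8.npy",c,allow_pickle=True)
E
```

```text
t: 11.15
ee_pos: [0.4581, -0.104, 0.1635]
ee_rot: [179.8, -0.2, 178.2]
ft_force: [-0.3, -0.7, -0.4]
gripper_width: 0.0427
[ 0.45721366 -0.10357671  0.1635008 ]
```

Wrong sign in y: tool +y is world +y at this yaw. Correcting.

```bash

python3 -m crank '[{"fingers":0,"xyz":[-2,105,0],"dr":[0,0,0]},{"fingers":0,"xyz":[-2,105,0],"dr":[0,0,0]},{"fingers":0,"xyz":[-2,105,0],"dr":[0,0,0]},{"fingers":0,"xyz":[-2,105,0],"dr":[0,0,0]}]'
python3 - <<'E'
from h import *
c=cam('wrist'); crop(c,200,60,440,300,3,"w9.png"); print(r.observe()["ee_pos"])
np.save("c9.npy",c,allow_pickle=True)
E
```

```text
t: 11.53
ee_pos: [0.4619, 0.005, 0.1646]
ee_rot: [179.8, -0.1, 178.6]
ft_force: [-0.1, -0.2, 0.3]
gripper_width: 0.0427
[0.46200692 0.0032206  0.16458839]
```

```bash

python3 - <<'E'
from h import *
np.set_printoptions(precision=4,suppress=True)
c=np.load("c9.npy",allow_pickle=True).item()
for p in [(327,121),(337.5,121),(326,290),(336,290)]: print("top",p,p2w(c,*p,.084))
for p in [(287,142),(341,142),(291,286),(339,286)]: print("rack",p,p2w(c,*p,.010))
for p in [(308,125),(308,290)]: print("dark",p,p2w(c,*p,.035),p2w(c,*p,.01))
print(goal([.462,.0,.12],178.5))
E
```

```text
top (327, 121) [0.3787 0.0144 0.084 ]
top (337.5, 121) [0.3788 0.0215 0.084 ]
top (326, 290) [0.5019 0.0116 0.084 ]
top (336, 290) [0.5021 0.0193 0.084 ]
rack (287, 142) [ 0.3909 -0.019   0.01  ]
rack (341, 142) [0.3921 0.0291 0.01  ]
rack (291, 286) [ 0.5293 -0.0217  0.01  ]
rack (339, 286) [0.5306 0.0263 0.01  ]
dark (308, 125) [0.3783 0.0006 0.035 ] [0.3769 0.0002 0.01  ]
dark (308, 290) [ 0.5231 -0.0039  0.035 ] [ 0.5341 -0.0048  0.01  ]
(array([-0.2, -3.3, 44.6]), array([ 0.16, -0.12,  0.01]))
```

```bash

python3 - <<'E'
from h import *
s=r.observe(); print(s["ee_pos"],s["joint_vel"].round(1))
c=cam('wrist'); crop(c,200,60,440,300,3,"w10.png"); np.save("c10.npy",c,allow_pickle=True)
c=cam("scene"); crop(c,200,180,360,300,5,"s10.png")
E
```

```text
[0.46200692 0.0032206  0.16458839] [-2.7  0.3  0.3 -0.  -0.9 -0.7]
```

The panel is leaning about 10° towards +y in the rack. The knuckles must have nudged it during my touch test. It is still between the ribs, so I'll grip around it and the flat pads will bring it upright.

```bash

python3 -m crank '[{"fingers":0.45,"xyz":[0,-1.5,0],"dr":[0,0,0]},{"fingers":0.45,"xyz":[0,-1.5,0],"dr":[0,0,0]},{"fingers":0.45,"xyz":[0,-1.5,0],"dr":[0,0,0]}]'
python3 - <<'E'
from h import *
np.set_printoptions(precision=4,suppress=True)
s=r.observe(); print(s["ee_pos"],s["ee_rot"],s["gripper_width"])
c=cam('wrist'); crop(c,200,60,440,300,3,"w11.png"); np.save("c11.npy",c,allow_pickle=True)
print(w2p(c,[.391,.0015-.025,.01]),w2p(c,[.391,.0015+.025,.01]),w2p(c,[.53,.0015-.025,.01]))
print(goal([.461,.0015,.030],178.7))
E
```

```text
t: 11.93
ee_pos: [0.4633, -0.0013, 0.1647]
ee_rot: [179.9, -0.1, 178.1]
ft_force: [-0.6, -0.4, 0.1]
gripper_width: 0.0621
[ 0.4633 -0.0013  0.1647] [179.853   -0.0663 178.1433] 0.06211644566227346
[288.6961 140.5146] [344.7816 138.659 ] [296.2178 285.1766]
(array([  2.3,   2.3, 134.7]), array([ 0.15, -0.06, -0.55]))
```

```bash

python3 -m crank '[{"fingers":0.45,"xyz":[2,4,40],"dr":[0,0,-0.6]},{"fingers":0.45,"xyz":[2,4,80],"dr":[0,0,-0.6]},{"fingers":0.45,"xyz":[2,4,115],"dr":[0,0,-0.6]},{"fingers":0.45,"xyz":[2,4,134],"dr":[0,0,-0.6]},{"fingers":0.45,"xyz":[2,4,134],"dr":[0,0,-0.6]}]'
python3 -c "
from h import *
c=cam('wrist'); cv2.imwrite('pics/w12.png',c['frame'][:,:,::-1])"
```

```text
t: 12.4
ee_pos: [0.457, 0.0034, 0.0264]
ee_rot: [179.9, -0.6, 178.8]
ft_force: [-0.6, -0.5, 0.1]
gripper_width: 0.0623
```

Panel top runs between the pads (about u 345–375, with the pads at u 245 and 390). Closing.

```bash

python3 -m crank '[{"fingers":-0.5,"xyz":[0,0,0],"dr":[0,0,0]},{"fingers":-0.7,"xyz":[0,0,0],"dr":[0,0,0]},{"fingers":-1,"xyz":[0,0,0],"dr":[0,0,0]},{"fingers":-1,"xyz":[0,0,0],"dr":[0,0,0]},{"fingers":-1,"xyz":[0,0,0],"dr":[0,0,0]}]' 40
python3 -m crank '[{"fingers":-1,"xyz":[0,0,0],"dr":[0,0,0]},{"fingers":-1,"xyz":[0,0,0],"dr":[0,0,0]},{"fingers":-1,"xyz":[0,0,0],"dr":[0,0,0]}]' 40
python3 -c "
from h import *
c=cam('wrist'); cv2.imwrite('pics/w13.png',c['frame'][:,:,::-1])"
```

```text
t: 12.87
ee_pos: [0.4627, 0.0039, 0.0319]
ee_rot: [179.9, 0.1, 178.8]
ft_force: [0.3, -0.2, 5.2]
gripper_width: 0.0074
t: 13.12
ee_pos: [0.4627, 0.0039, 0.032]
ee_rot: [179.9, 0.1, 178.8]
ft_force: [0.9, -0.8, 7.3]
gripper_width: 0.0077
```

```bash
cat >> h.py <<'E'
def p2t(c,u,v,tz):
    H=np.array(c["hand_eye"]); d=H[:3,:3]@np.array([(u-c["cx"])/c["fx"],(v-c["cy"])/c["fy"],1]); o=H[:3,3]
    return o+d*(tz-o[2])/d[2]
E
python3 - <<'E'
from h import *
c=cam('wrist'); crop(c,260,70,380,290,3,"w14.png")
for v in (84,85,86): print(p2t(c,317.5,v,-.053))
E
python3 -m crank '[{"fingers":-1,"xyz":[0,0,-40],"dr":[0,0,0]},{"fingers":-1,"xyz":[0,0,-80],"dr":[0,0,0]},{"fingers":-1,"xyz":[0,0,-110],"dr":[0,0,0]},{"fingers":-1,"xyz":[0,0,-110],"dr":[0,0,0]}]' 40
python3 - <<'E'
from h import *
c=cam('wrist'); crop(c,260,70,380,290,3,"w15.png")
c=cam('scene'); crop(c,200,130,420,290,3.6,"s15.png")
E
```

```text
[ 0.08546071  0.00036998 -0.053     ]
[ 0.08518637  0.00037019 -0.053     ]
[ 0.08491163  0.0003704  -0.053     ]
t: 13.55
ee_pos: [0.4661, 0.0038, 0.1471]
ee_rot: [179.8, 0.6, 178.8]
ft_force: [1.7, -0.6, -1.0]
gripper_width: 0.0071
```

```bash

python3 - <<'E'
from h import *
np.set_printoptions(precision=4,suppress=True)
c=cam("top"); crop(c,185,170,295,330,5,"t16.png")
f=lambda p:np.array([.5577,.2167,0])+Ro.from_euler('z',7.2,degrees=True).apply(p)
for p in [(.0145,.080,.08),(.0325,.080,.08),(.0145,-.080,.08),(.0325,-.08,.08)]: print(p,f(p),w2p(c,f(p)))
print(goal([.5810,.2197,.20],97.2))
E
```

```text
(0.0145, 0.08, 0.08) [0.5621 0.2979 0.08  ] [202.8914 243.4932]
(0.0325, 0.08, 0.08) [0.5799 0.3001 0.08  ] [202.3192 235.9265]
(0.0145, -0.08, 0.08) [0.5821 0.1391 0.08  ] [270.8837 236.2397]
(0.0325, -0.08, 0.08) [0.6    0.1414 0.08  ] [270.1686 228.7031]
(array([-115.3,  218.5,  -59.1]), array([ 0.08, -0.16, 81.65]))
```

```bash

python3 -m crank '[{"fingers":-1,"xyz":[-115,218,-59],"dr":[0,0,81.6]},{"fingers":-1,"xyz":[-115,218,-59],"dr":[0,0,81.6]},{"fingers":-1,"xyz":[-115,218,-59],"dr":[0,0,81.6]},{"fingers":-1,"xyz":[-115,218,-59],"dr":[0,0,81.6]},{"fingers":-1,"xyz":[-115,218,-59],"dr":[0,0,81.6]}]' 40
python3 -c "
from h import *
print(goal([.5810,.2197,.20],97.2))"
```

```text
t: 14.12
ee_pos: [0.5562, 0.177, 0.186]
ee_rot: [-179.9, -0.3, 143.7]
ft_force: [1.2, -0.7, -0.5]
gripper_width: 0.0073
(array([  5.5,  49. , -14.1]), array([-0.24, -0.22, 46.45]))
```

```bash

python3 -m crank '[{"fingers":-1,"xyz":[30,17,-15],"dr":[0,0,46.4]},{"fingers":-1,"xyz":[30,17,-15],"dr":[0,0,46.4]},{"fingers":-1,"xyz":[30,17,-15],"dr":[0,0,46.4]},{"fingers":-1,"xyz":[30,17,-15],"dr":[0,0,46.4]},{"fingers":-1,"xyz":[30,17,-15],"dr":[0,0,46.4]}]' 40
python3 -m crank '[{"fingers":-1,"xyz":[0,0,0],"dr":[0,0,10.6]},{"fingers":-1,"xyz":[0,0,0],"dr":[0,0,10.6]},{"fingers":-1,"xyz":[0,0,0],"dr":[0,0,10.6]},{"fingers":-1,"xyz":[0,0,0],"dr":[0,0,10.6]}]' 40
python3 -c "
from h import *
print(r.observe()['joint_vel'].round(1))
c=cam('wrist'); cv2.imwrite('pics/w17.png',c['frame'][:,:,::-1]); np.save('c17.npy',c,allow_pickle=True)
print(goal([.5810,.2197,.20],97.2))"
```

```text
t: 14.53
ee_pos: [0.5413, 0.2073, 0.2003]
ee_rot: [-179.7, -0.1, 107.9]
ft_force: [-0.5, 0.4, -1.2]
gripper_width: 0.0074
t: 14.87
ee_pos: [0.5418, 0.2068, 0.2011]
ee_rot: [-179.7, -0.1, 97.7]
ft_force: [-0.9, -0.9, -1.3]
gripper_width: 0.0071
[-0.1 -0.3  0.6  0.2  0.  -0.1]
(array([ 7.5, 40.4,  1.4]), array([-0.22, -0.12,  0.52]))
```

The whole tote is in view. Its rim corners are near (147,96), (534,100), (172,310) and (499,315), with strips at (355–375,115) and (345–372,285).

```bash
python3 - <<'E'
from h import *
c=np.load('c17.npy',allow_pickle=True).item()
crop(c,130,80,330,230,4,"a.png"); crop(c,330,80,550,230,3.6,"b.png"); crop(c,150,200,350,330,4,"d.png"); crop(c,320,220,520,330,4,"e.png")
E
python3 - <<'E'
from h import *
np.set_printoptions(precision=4,suppress=True)
c=np.load('c17.npy',allow_pickle=True).item()
P=[(.1505,.093,.083),(.1505,-.093,.083),(-.1505,.093,.083),(-.1505,-.093,.083),(.0175,.075,.08),(.0115,.075,.08),(.0295,.075,.08),(.0355,.075,.08),(.0295,-.075,.08),(.0355,-.075,.08)]
U=[(535,98.4),(499,316.5),(145.5,93.3),(169.5,312),(362.3,121.2),(353.7,121.2),(377.3,121),(385.9,121),(366.5,295.7),(373.7,295.7)]
x,f=fit(c,P,U,[.5577,.2167,7.2]); print(x,f.reshape(-1,2).round(1))
x2,f=fit(c,P[4:],U[4:],[.5577,.2167,7.2]); print(x2,f.reshape(-1,2).round(1))
for q in (x,x2):
  print("slot",q[:2]+Ro.from_euler('z',q[2],degrees=True).apply([.0235,0,0])[:2])
for p in ((304.5,84),(330,84),(306,290),(329,290)): print(p2t(c,*p,-.053))
E
```

```text
[0.5561 0.2208 7.0011] [[ 2.6 -0.4]
 [ 1.   1.5]
 [-2.  -0.9]
 [-1.3  1.5]
 [-0.4 -0.5]
 [ 0.6 -0.6]
 [-0.1 -0.1]
 [-1.1 -0. ]
 [ 0.7  0.8]
 [ 0.2  0.9]]
[0.556  0.2209 6.8055] [[-0.2 -0.6]
 [ 0.8 -0.7]
 [ 0.1 -0.1]
 [-0.9  0. ]
 [ 0.4  0.8]
 [-0.2  0.9]]
slot [0.5794 0.2237]
slot [0.5793 0.2237]
[ 0.0855 -0.004  -0.053 ]
[ 0.0856  0.0036 -0.053 ]
[ 0.0193 -0.0041 -0.053 ]
[ 0.0193  0.0039 -0.053 ]
```

```bash

python3 -c "
from h import *
print(goal([.5803,.2195,.122],97.0))"
```

```text
(array([ 7.2, 39.9, 79.4]), array([-0.22, -0.12,  0.72]))
```

```bash

python3 -m crank '[{"fingers":-1,"xyz":[7,40,0],"dr":[-0.2,-0.1,0.7]},{"fingers":-1,"xyz":[7,40,20],"dr":[-0.2,-0.1,0.7]},{"fingers":-1,"xyz":[7,40,50],"dr":[-0.2,-0.1,0.7]},{"fingers":-1,"xyz":[7,40,79],"dr":[-0.2,-0.1,0.7]},{"fingers":-1,"xyz":[7,40,79],"dr":[-0.2,-0.1,0.7]}]' 40
python3 -m crank '[{"fingers":-1,"xyz":[0,0,0],"dr":[0,0,0]},{"fingers":-1,"xyz":[0,0,0],"dr":[0,0,0]}]' 40
python3 - <<'E'
from h import *
s=r.observe(); print(s["ee_pos"],s["ee_rot"])
c=cam('top'); crop(c,185,170,295,330,5,"t18.png")
c=cam('wrist'); cv2.imwrite('pics/w18.png',c['frame'][:,:,::-1]); np.save('c18.npy',c,allow_pickle=True)
crop(c,240,0,440,150,4,"w18b.png")
c=cam('scene'); crop(c,260,170,430,280,4.5,"s18.png")
E
```

```text
t: 15.33
ee_pos: [0.5767, 0.2178, 0.1164]
ee_rot: [-179.4, 0.1, 97.0]
ft_force: [-2.0, -0.7, -2.7]
gripper_width: 0.0072
t: 15.5
ee_pos: [0.5821, 0.2199, 0.1256]
ee_rot: [179.8, -0.1, 97.0]
ft_force: [0.1, 0.0, -1.3]
gripper_width: 0.0071
[0.58207642 0.21985265 0.12555878] [ 1.79759713e+02 -8.03630192e-02  9.69626728e+01]
```

```bash

python3 - <<'E'
from h import *
np.set_printoptions(precision=4,suppress=True)
t=cam("top"); s=cam("scene"); w=np.load('c18.npy',allow_pickle=True).item()
Rt=Ro.from_euler('z',7.0,degrees=True)
def T(X): return Rt.inv().apply(X-np.array([.5794,.2237,0]))*1000   # slot frame mm
print("scene slot strips",T(p2w(s,338.4,228.8,.08)),T(p2w(s,344.2,230.2,.08)),"panel corner",T(p2w(s,342.9,222.2,.1036)))
print("top strip R",T(p2w(t,270,229.5,.08)),T(p2w(t,270.3,237.5,.08)),"L",T(p2w(t,201.5,236,.08)),T(p2w(t,202,243.5,.08)))
print("top panel end top",T(p2w(t,267.3,225.1,.1786)),"bottom",T(p2w(t,270.9,231.9,.1036)))
p=r.observe(); p=p["ee_pos"]; print("TCP",T(p))
print("wrist strip1 visible edge",T(p2w(w,291.5,130,.08)))
crop(w,270,80,370,150,7,"w18c.png"); crop(s,320,190,380,240,12,"s18b.png")
crop(t,250,210,290,250,14,"t18b.png")
E
```

```text
scene slot strips [-10.4306 -80.3167  80.    ] [  6.7122 -80.982   80.    ] panel corner [  2.2085 -79.7542 103.6   ]
top strip R [  8.5404 -83.6246  80.    ] [-10.4436 -82.621   80.    ] L [ 9.8549 77.7354 80.    ] [-7.97   77.8256 80.    ]
top panel end top [  2.7115 -87.6237 178.6   ] bottom [ -1.053  -87.3151 103.6   ]
TCP [  2.6703  -4.0425 126.3894]
wrist strip1 visible edge [-11.9328  72.6237  80.    ]
```

Panel against slot: the wrist view says move 2.9 mm in −tool y. Wrist and top together say +1.7 mm in tool x. I'll correct that and lower it in stages.

```bash

python3 -m crank '[{"fingers":-1,"xyz":[1.7,-2.9,0],"dr":[0,0,0]},{"fingers":-1,"xyz":[1.7,-2.9,6],"dr":[0,0,0]},{"fingers":-1,"xyz":[1.7,-2.9,13],"dr":[0,0,0]},{"fingers":-1,"xyz":[1.7,-2.9,13],"dr":[0,0,0]},{"fingers":-1,"xyz":[1.7,-2.9,13],"dr":[0,0,0]}]' 40
python3 - <<'E'
from h import *
print(r.observe()["ee_pos"])
c=cam('wrist'); crop(c,270,60,370,150,7,"w19.png"); np.save('c19.npy',c,allow_pickle=True)
c=cam('scene'); crop(c,320,180,390,240,10,"s19.png")
E
```

```text
t: 16.17
ee_pos: [0.5776, 0.2207, 0.1101]
ee_rot: [180.0, -0.0, 96.9]
ft_force: [-0.5, -1.1, -0.1]
gripper_width: 0.0072
[0.57756502 0.22068714 0.11007081]
```

```bash

python3 -m crank '[{"fingers":-1,"xyz":[0.4,2.1,0],"dr":[0,0,0]},{"fingers":-1,"xyz":[0.4,2.1,0],"dr":[0,0,0]},{"fingers":-1,"xyz":[0.4,2.1,0],"dr":[0,0,0]},{"fingers":-1,"xyz":[0.4,2.1,0],"dr":[0,0,0]}]' 40
python3 - <<'E'
from h import *
print(r.observe()["ee_pos"],r.observe()["joint_vel"].round(1))
c=cam('wrist'); crop(c,270,60,370,150,7,"w20.png"); np.save('c20.npy',c,allow_pickle=True)
c=cam('scene'); crop(c,320,180,390,240,10,"s20.png")
c=cam('top'); crop(c,250,205,290,245,14,"t20.png")
E
```

```text
t: 16.6
ee_pos: [0.5806, 0.2217, 0.1114]
ee_rot: [179.8, -0.1, 96.9]
ft_force: [0.4, 0.7, -0.2]
gripper_width: 0.0077
[0.58061852 0.22165741 0.11137782] [-0.  -0.1 -0.2  0.   0.1  0. ]
```

```bash

python3 - <<'E'
from h import *
t=cam("top")
Rt=Ro.from_euler('z',7.0,degrees=True)
T=lambda X: Rt.inv().apply(X-np.array([.5794,.2237,0]))*1000
print(T(p2w(t,267.3,227,.164)))
E
python3 -m crank '[{"fingers":-1,"xyz":[0,-1,3],"dr":[0,0,0]},{"fingers":-1,"xyz":[0,-1,6],"dr":[0,0,0]},{"fingers":-1,"xyz":[0,-1,8],"dr":[0,0,0]},{"fingers":-1,"xyz":[0,-1,8],"dr":[0,0,0]},{"fingers":-1,"xyz":[0,-1,8],"dr":[0,0,0]}]' 40
python3 - <<'E'
from h import *
print(r.observe()["ee_pos"],r.observe()["joint_vel"].round(1))
c=cam('wrist'); crop(c,270,60,370,150,7,"w21.png"); np.save('c21.npy',c,allow_pickle=True)
c=cam('scene'); crop(c,320,180,390,240,10,"s21.png")
E
```

```text
[  1.04679296 -85.8616299  164.        ]
t: 17.22
ee_pos: [0.5792, 0.2214, 0.1029]
ee_rot: [179.9, -0.1, 96.9]
ft_force: [0.2, 0.5, -1.0]
gripper_width: 0.0075
[0.57920049 0.22144056 0.10288008] [-0.  -0.2  0.4 -0.  -0.1  0.1]
```

Centred between the strips in both the wrist and scene views. Lowering.

```bash

python3 -m crank '[{"fingers":-1,"xyz":[0,-0.3,3],"dr":[0,0,0]},{"fingers":-1,"xyz":[0,-0.3,6],"dr":[0,0,0]},{"fingers":-1,"xyz":[0,-0.3,9],"dr":[0,0,0]},{"fingers":-1,"xyz":[0,-0.3,9],"dr":[0,0,0]}]' 40
python3 -m crank '[{"fingers":-1,"xyz":[0,0,4],"dr":[0,0,0]},{"fingers":-1,"xyz":[0,0,8],"dr":[0,0,0]},{"fingers":-1,"xyz":[0,0,12],"dr":[0,0,0]},{"fingers":-1,"xyz":[0,0,12],"dr":[0,0,0]}]' 40
```

```text
t: 17.65
ee_pos: [0.5786, 0.2213, 0.0932]
ee_rot: [179.9, -0.0, 96.9]
ft_force: [-1.1, -0.1, -1.0]
gripper_width: 0.007
t: 17.98
ee_pos: [0.5784, 0.2212, 0.0809]
ee_rot: [180.0, -0.0, 96.9]
ft_force: [-0.4, -0.3, -0.5]
gripper_width: 0.0078
```

Going in with no force. Continuing.

```bash

python3 -m crank '[{"fingers":-1,"xyz":[0,0,6],"dr":[0,0,0]},{"fingers":-1,"xyz":[0,0,12],"dr":[0,0,0]},{"fingers":-1,"xyz":[0,0,18],"dr":[0,0,0]},{"fingers":-1,"xyz":[0,0,18],"dr":[0,0,0]}]' 40
python3 -m crank '[{"fingers":-1,"xyz":[0,0,6],"dr":[0,0,0]},{"fingers":-1,"xyz":[0,0,12],"dr":[0,0,0]},{"fingers":-1,"xyz":[0,0,18],"dr":[0,0,0]},{"fingers":-1,"xyz":[0,0,18],"dr":[0,0,0]}]' 40
python3 -m crank '[{"fingers":-1,"xyz":[0,0,4],"dr":[0,0,0]},{"fingers":-1,"xyz":[0,0,8],"dr":[0,0,0]},{"fingers":-1,"xyz":[0,0,12],"dr":[0,0,0]},{"fingers":-1,"xyz":[0,0,12],"dr":[0,0,0]}]' 40
```

```text
t: 18.32
ee_pos: [0.5781, 0.2211, 0.0623]
ee_rot: [-180.0, -0.0, 96.9]
ft_force: [-0.8, -0.2, -1.0]
gripper_width: 0.0071
t: 18.65
ee_pos: [0.5782, 0.2211, 0.0444]
ee_rot: [180.0, -0.0, 96.9]
ft_force: [0.3, 1.6, -0.6]
gripper_width: 0.0075
t: 18.98
ee_pos: [0.5787, 0.2214, 0.0332]
ee_rot: [179.9, -0.0, 96.9]
ft_force: [0.2, 0.6, -1.5]
gripper_width: 0.0071
```

```bash

python3 -m crank '[{"fingers":-1,"xyz":[0,0,2],"dr":[0,0,0]},{"fingers":-1,"xyz":[0,0,4],"dr":[0,0,0]},{"fingers":-1,"xyz":[0,0,4],"dr":[0,0,0]}]' 40
python3 -m crank '[{"fingers":-1,"xyz":[0,0,1],"dr":[0,0,0]},{"fingers":-1,"xyz":[0,0,2],"dr":[0,0,0]},{"fingers":-1,"xyz":[0,0,2],"dr":[0,0,0]}]' 40
```

```text
t: 19.23
ee_pos: [0.5795, 0.2216, 0.0302]
ee_rot: [179.8, -0.1, 96.9]
ft_force: [0.6, 1.4, -1.3]
gripper_width: 0.0071
t: 19.48
ee_pos: [0.5797, 0.2218, 0.03]
ee_rot: [179.8, -0.1, 96.9]
ft_force: [-2.2, -1.5, 6.4]
gripper_width: 0.0076
```

Floor contact is at TCP z 0.030, exactly as predicted, so the panel is fully seated. Releasing and lifting.

```bash

python3 -m crank '[{"fingers":-0.4,"xyz":[0,0,0],"dr":[0,0,0]},{"fingers":-0.4,"xyz":[0,0,0],"dr":[0,0,0]},{"fingers":-0.4,"xyz":[0,0,0],"dr":[0,0,0]}]'
python3 -m crank '[{"fingers":-0.4,"xyz":[0,0,-40],"dr":[0,0,0]},{"fingers":-0.4,"xyz":[0,0,-80],"dr":[0,0,0]},{"fingers":-0.1,"xyz":[0,0,-120],"dr":[0,0,0]},{"fingers":0.5,"xyz":[0,0,-150],"dr":[0,0,0]},{"fingers":0.5,"xyz":[0,0,-150],"dr":[0,0,0]}]'
python3 - <<'E'
from h import *
s=r.observe(); print(s["joint_positions"].round(1),s["gripper_width"])
c=cam('wrist'); cv2.imwrite('pics/w22.png',c['frame'][:,:,::-1]); np.save('c22.npy',c,allow_pickle=True)
c=cam('scene'); crop(c,170,180,420,360,3.2,"s22.png")
c=cam('top'); crop(c,370,180,570,330,4,"t22.png")
E
```

```text
t: 19.73
ee_pos: [0.5794, 0.2216, 0.0283]
ee_rot: [179.8, -0.1, 96.9]
ft_force: [-0.1, -0.9, -0.0]
gripper_width: 0.0257
t: 20.15
ee_pos: [0.5831, 0.2229, 0.1867]
ee_rot: [179.0, -0.3, 96.9]
ft_force: [1.4, 0.7, 0.6]
gripper_width: 0.0613
[ 20.9  27.9  17.4  78.5   0.  104. ] 0.06131978036524497
```

The panel is flush in its slot (wrist view, u≈311), the lever is at stop, and the tray is unchanged. Next is a wrist view over the tray to locate the items.

```bash

python3 -c "
from h import *
print(goal([.53,-.31,.25],92.3))"
```

```text
(array([-521.5, -112.5,  -72.8]), array([ 0.17, -0.07,  4.63]))
```

```bash

python3 -m crank '[{"fingers":0.5,"xyz":[-521,-112,-73],"dr":[0,0,4.6]},{"fingers":0.5,"xyz":[-521,-112,-73],"dr":[0,0,4.6]},{"fingers":0.5,"xyz":[-521,-112,-73],"dr":[0,0,4.6]},{"fingers":0.5,"xyz":[-521,-112,-73],"dr":[0,0,4.6]},{"fingers":0.5,"xyz":[-521,-112,-73],"dr":[0,0,4.6]}]'
python3 -c "
from h import *
print(goal([.53,-.31,.25],92.3))"
```

```text
t: 20.72
ee_pos: [0.5583, 0.0142, 0.2038]
ee_rot: [-179.9, -0.1, 92.4]
ft_force: [0.5, -0.0, -0.7]
gripper_width: 0.0642
(array([-322.7,  -41.8,  -46.5]), array([-0.12, -0.07,  0.08]))
```

```bash

python3 -m crank '[{"fingers":0.5,"xyz":[-322,-42,-46],"dr":[0,0,0]},{"fingers":0.5,"xyz":[-322,-42,-46],"dr":[0,0,0]},{"fingers":0.5,"xyz":[-322,-42,-46],"dr":[0,0,0]},{"fingers":0.5,"xyz":[-322,-42,-46],"dr":[0,0,0]},{"fingers":0.5,"xyz":[-322,-42,-46],"dr":[0,0,0]}]'
python3 -m crank '[{"fingers":0.5,"xyz":[-115,-15,-16],"dr":[0,0,0]},{"fingers":0.5,"xyz":[-115,-15,-16],"dr":[0,0,0]},{"fingers":0.5,"xyz":[-115,-15,-16],"dr":[0,0,0]},{"fingers":0.5,"xyz":[-115,-15,-16],"dr":[0,0,0]},{"fingers":0.5,"xyz":[-115,-15,-16],"dr":[0,0,0]}]'
python3 - <<'E'
from h import *
s=r.observe(); print(s["joint_vel"].round(1))
c=cam('wrist'); cv2.imwrite('pics/w23.png',c['frame'][:,:,::-1]); np.save('c23.npy',c,allow_pickle=True)
E
```

```text
t: 21.13
ee_pos: [0.5401, -0.1912, 0.2328]
ee_rot: [-179.9, -0.2, 92.3]
ft_force: [1.0, 0.0, 0.5]
gripper_width: 0.0642
t: 21.55
ee_pos: [0.5301, -0.3069, 0.2481]
ee_rot: [-179.9, -0.2, 92.1]
ft_force: [0.2, -0.4, -0.4]
gripper_width: 0.0637
[ 3.1 -1.3 -1.6  0.3  0.7  0.2]
```

```bash
python3 - <<'E'
from h import *
c=np.load('c23.npy',allow_pickle=True).item()
crop(c,175,10,345,150,4.6,"a2.png"); crop(c,330,10,500,150,4.6,"b2.png"); crop(c,195,150,485,275,2.7,"d2.png")
E
python3 - <<'E'
from h import *
np.set_printoptions(precision=4,suppress=True)
c=np.load('c23.npy',allow_pickle=True).item()
x,f=fit(c,[(-.151,.126,.032),(.151,.126,.032),(-.151,-.126,.032),(.151,-.126,.032)],[(180.6,19.3),(488.9,15.4),(204.9,262.5),(461.9,260.6)],[.5468,-.2466,2.3]); print("mach",x,f.round(1))
for n,q in dict(tinC=(244.5,92.5),tinB=(256.5,205.8),tinA=(326.9,205.6)).items(): print(n,p2w(c,*q,.04))
for n,qs in dict(c0=[(462.3,81.2),(404.9,72.5),(397.3,109.5),(453.4,117.8)],c1=[(431.5,174.7),(379.7,193.2),(391.5,224.3),(441.9,203.2)],c2=[(349.5,61.7),(292.5,80.8),(304.3,117.1),(358.6,97.8)]).items():
    P=[p2w(c,*q,.038) for q in qs]; m=np.mean(P,0); d=P[0]-P[1]+P[3]-P[2]; e=P[0]-P[3]+P[1]-P[2]; print(n,m,np.linalg.norm(d)/2,np.linalg.norm(e)/2,np.degrees(np.arctan2(d[1],d[0])), np.degrees(np.arctan2(e[1],e[0])))
E
```

```text
mach [ 0.5454 -0.2431  2.6588] [-0.8 -0.6  0.5  0.2 -0.5  0.6  1.   0.3]
tinC [ 0.4523 -0.1899  0.04  ]
tinB [ 0.4633 -0.3046  0.04  ]
tinA [ 0.5403 -0.3015  0.04  ]
c0 [ 0.6393 -0.1854  0.038 ] 0.05876158943283386 0.03509635127134828 -5.687129397143924 83.31740475168584
c1 [ 0.632  -0.2912  0.038 ] 0.05855234443975775 0.03581547972519796 23.98925890427965 115.97863182409921
c2 [ 0.5343 -0.1839  0.038 ] 0.05884148292044404 0.03550935843858759 19.908911049488776 109.8144005638871
```

The wrist measurement is consistent with the top camera and worked for the slot, so I'll use the wrist values. First, tin A.

```bash

python3 -c "
from h import *
print(goal([.5403,-.3015,.06],92.5))"
```

```text
(array([  2.6,  10.3, 188.3]), array([-0.05, -0.24, -0.26]))
```

```bash

python3 -m crank '[{"fingers":0.45,"xyz":[3,10,40],"dr":[0,0,0]},{"fingers":0.45,"xyz":[3,10,80],"dr":[0,0,0]},{"fingers":0.45,"xyz":[3,10,120],"dr":[0,0,0]},{"fingers":0.45,"xyz":[3,10,160],"dr":[0,0,0]},{"fingers":0.45,"xyz":[3,10,188],"dr":[0,0,0]}]'
python3 -m crank '[{"fingers":0.45,"xyz":[0,0,0],"dr":[0,0,0]},{"fingers":0.45,"xyz":[0,0,0],"dr":[0,0,0]}]'
python3 - <<'E'
from h import *
print(goal([.5403,-.3015,-.006],92.5))
c=cam('wrist'); cv2.imwrite('pics/w24.png',c['frame'][:,:,::-1])
E
```

```text
t: 22.02
ee_pos: [0.5394, -0.2977, 0.0579]
ee_rot: [-179.8, -0.3, 92.5]
ft_force: [-0.7, 0.2, 0.1]
gripper_width: 0.0621
t: 22.18
ee_pos: [0.5402, -0.2988, 0.0607]
ee_rot: [-179.9, -0.3, 92.5]
ft_force: [0.2, -0.5, 0.7]
gripper_width: 0.062
(array([-3.1,  0.2, 66.7]), array([-0.15, -0.28, -0.03]))
```

```bash

python3 -m crank '[{"fingers":0.45,"xyz":[-3,0,35],"dr":[0,0,0]},{"fingers":0.45,"xyz":[-3,0,60],"dr":[0,0,0]},{"fingers":0.45,"xyz":[-3,0,66],"dr":[0,0,0]},{"fingers":0.45,"xyz":[-3,0,66],"dr":[0,0,0]},{"fingers":0.45,"xyz":[-3,0,66],"dr":[0,0,0]}]'
python3 -m crank '[{"fingers":0.2,"xyz":[0,0,0],"dr":[0,0,0]},{"fingers":0,"xyz":[0,0,0],"dr":[0,0,0]},{"fingers":0,"xyz":[0,0,0],"dr":[0,0,0]},{"fingers":0,"xyz":[0,0,0],"dr":[0,0,0]}]' 40
```

```text
t: 22.65
ee_pos: [0.5439, -0.305, -0.0007]
ee_rot: [179.7, 0.0, 92.4]
ft_force: [0.4, 0.5, 0.3]
gripper_width: 0.0617
t: 22.98
ee_pos: [0.5441, -0.3054, -0.0001]
ee_rot: [179.6, 0.1, 92.3]
ft_force: [-0.9, 1.0, 6.3]
gripper_width: 0.0501
```

```bash

python3 -m crank '[{"fingers":-0.2,"xyz":[0,0,0],"dr":[0,0,0]},{"fingers":-0.2,"xyz":[0,0,-15],"dr":[0,0,0]},{"fingers":-0.2,"xyz":[0,0,-50],"dr":[0,0,0]},{"fingers":-0.2,"xyz":[0,0,-90],"dr":[0,0,0]},{"fingers":-0.2,"xyz":[0,0,-130],"dr":[0,0,0]}]' 40
python3 - <<'E'
from h import *
print(goal([.5561,.2209,.15],97.0))
c=cam('wrist'); cv2.imwrite('pics/w25.png',c['frame'][:,:,::-1])
E
```

```text
t: 23.4
ee_pos: [0.5412, -0.3042, 0.1282]
ee_rot: [179.9, -0.1, 92.3]
ft_force: [1.3, -1.6, -1.6]
gripper_width: 0.0502
(array([524.1,  36.3, -20.6]), array([ 0.09, -0.12, -4.67]))
```

```bash
cat >> h.py <<'E'
TOTE=np.array([.5561,.2209,0]); RT=Ro.from_euler('z',7.0,degrees=True)
def tote(x,y,z): return TOTE+RT.apply([x/1000,y/1000,z/1000])
E
python3 - <<'E'
from h import *
c=cam("wrist"); print(p2t(c,318,314,-.040))
print(tote(78,55,150), goal(tote(78,51.5,150),97.0))
E
```

```text
[ 3.18219734e-03  7.48962329e-05 -4.00000000e-02]
[0.62681579 0.28499585 0.15      ] (array([585.1, 104.6, -16. ]), array([ 0.97,  0.48, -4.66]))
```

```bash

python3 -m crank '[{"fingers":-0.2,"xyz":[585,105,-16],"dr":[0,0,-4.7]},{"fingers":-0.2,"xyz":[585,105,-16],"dr":[0,0,-4.7]},{"fingers":-0.2,"xyz":[585,105,-16],"dr":[0,0,-4.7]},{"fingers":-0.2,"xyz":[585,105,-16],"dr":[0,0,-4.7]},{"fingers":-0.2,"xyz":[585,105,-16],"dr":[0,0,-4.7]}]' 40
python3 -c "
from h import *
print(goal(tote(78,51.8,150),97.0))"
```

```text
t: 23.92
ee_pos: [0.57, -0.0966, 0.133]
ee_rot: [179.8, -0.1, 97.0]
ft_force: [1.8, 0.2, -1.5]
gripper_width: 0.0504
(array([368.7, 102.9, -16.2]), array([ 0.19, -0.06, -0.01]))
```

```bash

python3 -m crank '[{"fingers":-0.2,"xyz":[369,103,-17],"dr":[0,0,0]},{"fingers":-0.2,"xyz":[369,103,-17],"dr":[0,0,0]},{"fingers":-0.2,"xyz":[369,103,-17],"dr":[0,0,0]},{"fingers":-0.2,"xyz":[369,103,-17],"dr":[0,0,0]},{"fingers":-0.2,"xyz":[369,103,-17],"dr":[0,0,0]}]' 40
python3 -c "
from h import *
print(goal(tote(78,51.8,150),97.0))"
```

```text
t: 24.33
ee_pos: [0.601, 0.1095, 0.1427]
ee_rot: [179.8, -0.1, 97.0]
ft_force: [1.1, -0.4, -1.5]
gripper_width: 0.0505
(array([167.8,  47.2,  -7. ]), array([ 0.18, -0.06,  0.04]))
```

```bash

python3 -m crank '[{"fingers":-0.2,"xyz":[168,47,-7],"dr":[0,0,0]},{"fingers":-0.2,"xyz":[168,47,-7],"dr":[0,0,0]},{"fingers":-0.2,"xyz":[168,47,-7],"dr":[0,0,0]},{"fingers":-0.2,"xyz":[168,47,-7],"dr":[0,0,0]},{"fingers":-0.2,"xyz":[168,47,-7],"dr":[0,0,0]}]' 40
python3 -m crank '[{"fingers":-0.2,"xyz":[0,0,0],"dr":[0,0,0]},{"fingers":-0.2,"xyz":[0,0,0],"dr":[0,0,0]}]' 40
python3 - <<'E'
from h import *
print(goal(tote(78,51.8,10),97.0))
c=cam('wrist'); cv2.imwrite('pics/w26.png',c['frame'][:,:,::-1])
E
```

```text
t: 24.75
ee_pos: [0.6268, 0.2876, 0.1492]
ee_rot: [179.8, -0.3, 97.4]
ft_force: [-0.1, -0.2, -1.3]
gripper_width: 0.0503
t: 24.92
ee_pos: [0.6266, 0.2802, 0.149]
ee_rot: [179.9, -0.0, 97.1]
ft_force: [-1.0, -0.5, -1.4]
gripper_width: 0.0505
(array([  1.5,   0.5, 139. ]), array([ 0.1 , -0.01,  0.12]))
```

```bash

python3 -m crank '[{"fingers":-0.2,"xyz":[1.5,0.5,35],"dr":[0,0,0]},{"fingers":-0.2,"xyz":[1.5,0.5,70],"dr":[0,0,0]},{"fingers":-0.2,"xyz":[1.5,0.5,105],"dr":[0,0,0]},{"fingers":-0.2,"xyz":[1.5,0.5,130],"dr":[0,0,0]},{"fingers":-0.2,"xyz":[1.5,0.5,130],"dr":[0,0,0]}]' 40
python3 -m crank '[{"fingers":-0.2,"xyz":[0,0,6],"dr":[0,0,0]},{"fingers":-0.2,"xyz":[0,0,11],"dr":[0,0,0]},{"fingers":-0.2,"xyz":[0,0,14],"dr":[0,0,0]},{"fingers":-0.2,"xyz":[0,0,14],"dr":[0,0,0]}]' 40
python3 -c "
from h import *
print(goal(tote(78,51.8,2),97.0))"
```

```text
t: 25.38
ee_pos: [0.6255, 0.2781, 0.0161]
ee_rot: [-179.8, 0.0, 96.9]
ft_force: [0.0, -0.3, -0.7]
gripper_width: 0.0507
t: 25.72
ee_pos: [0.6326, 0.2813, 0.0129]
ee_rot: [179.2, -0.2, 96.9]
ft_force: [1.0, -1.6, 16.7]
gripper_width: 0.0503
(array([ 1.1, -5.4, 10.8]), array([ 0.79, -0.2 , -0.1 ]))
```

The contact came at 0.013, about 11 mm early. The knuckles are wider than the fingers and are touching the panel top and tote wall with the jaws across this narrow bay. I'll lift, turn the jaws along the long direction of the bay, and place nearer its middle.

```bash

python3 -m crank '[{"fingers":-0.2,"xyz":[0,-2,-30],"dr":[0,0,0]},{"fingers":-0.2,"xyz":[0,-2,-70],"dr":[0,0,0]},{"fingers":-0.2,"xyz":[0,-2,-110],"dr":[0,0,0]},{"fingers":-0.2,"xyz":[0,-2,-110],"dr":[0,0,0]}]' 40
python3 - <<'E'
from h import *
print(goal(tote(113,0,120),187.0))
c=cam('wrist'); cv2.imwrite('pics/w27.png',c['frame'][:,:,::-1])
E
```

```text
t: 26.05
ee_pos: [0.6313, 0.2822, 0.1277]
ee_rot: [178.8, -0.4, 96.9]
ft_force: [2.0, 0.8, 0.9]
gripper_width: 0.0506
(array([-51.7,  30.7,   8. ]), array([  1.2 ,   0.64, -90.07]))
```

```bash

python3 -m crank '[{"fingers":-0.2,"xyz":[-52,31,-20],"dr":[0.5,0.3,-90]},{"fingers":-0.2,"xyz":[-52,31,-20],"dr":[0.5,0.3,-90]},{"fingers":-0.2,"xyz":[-52,31,-20],"dr":[0.5,0.3,-90]},{"fingers":-0.2,"xyz":[-52,31,-20],"dr":[0.5,0.3,-90]},{"fingers":-0.2,"xyz":[-52,31,-20],"dr":[0.5,0.3,-90]}]' 40
python3 -m crank '[{"fingers":-0.2,"xyz":[0,0,0],"dr":[0,0,-54]},{"fingers":-0.2,"xyz":[0,0,0],"dr":[0,0,-54]},{"fingers":-0.2,"xyz":[0,0,0],"dr":[0,0,-54]},{"fingers":-0.2,"xyz":[0,0,0],"dr":[0,0,-54]},{"fingers":-0.2,"xyz":[0,0,0],"dr":[0,0,-54]}]' 40
python3 -c "
from h import *
print(goal(tote(113,0,120),187.0))"
```

```text
t: 26.52
ee_pos: [0.6629, 0.2313, 0.1351]
ee_rot: [-180.0, -0.1, 133.0]
ft_force: [-0.7, 0.1, -1.3]
gripper_width: 0.0505
t: 26.93
ee_pos: [0.6623, 0.232, 0.1349]
ee_rot: [180.0, -0.2, 168.9]
ft_force: [0.2, -1.1, -0.6]
gripper_width: 0.0511
(array([-5.3,  3.7, 14.8]), array([  0.06,  -0.16, -18.08]))
```

```bash

python3 -m crank '[{"fingers":-0.2,"xyz":[-5,4,0],"dr":[0,0,-18]},{"fingers":-0.2,"xyz":[-5,4,0],"dr":[0,0,-18]},{"fingers":-0.2,"xyz":[-5,4,0],"dr":[0,0,-18]},{"fingers":-0.2,"xyz":[-5,4,0],"dr":[0,0,-18]}]' 40
python3 - <<'E'
from h import *
print(goal(tote(113,0,10),187.0),r.observe()["joint_positions"].round(1))
c=cam('wrist'); cv2.imwrite('pics/w28.png',c['frame'][:,:,::-1])
print(p2t(c,318,314,-.040))
E
```

```text
t: 27.27
ee_pos: [0.6681, 0.2351, 0.1348]
ee_rot: [179.9, -0.2, -173.4]
ft_force: [-0.4, 0.0, -1.5]
gripper_width: 0.0508
(array([ -0.5,  -0.7, 124.8]), array([ 0.08, -0.15, -0.37])) [19.3 40.7 31.6 81.1  0.1 12.7]
[ 0.00294888  0.00069188 -0.04      ]
```

```bash
python3 - <<'E'
from h import *
c=cam('wrist')
for p in [(150.5,-93,83),(150.5,93,83),(23.5,-83,83),(23.5,83,83)]: print(p,w2p(c,tote(*p)))
E
```

```text
(150.5, -93, 83) [180.880242   305.05025794]
(150.5, 93, 83) [451.06837084 302.72294149]
(23.5, -83, 83) [173.25519367 108.19760212]
(23.5, 83, 83) [454.76260217 105.84028115]
```

The predicted tote pixels match the image to within 2 px. Lowering.

```bash

python3 -m crank '[{"fingers":-0.2,"xyz":[0,0,35],"dr":[0,0,0]},{"fingers":-0.2,"xyz":[0,0,70],"dr":[0,0,0]},{"fingers":-0.2,"xyz":[0,0,100],"dr":[0,0,0]},{"fingers":-0.2,"xyz":[0,0,118],"dr":[0,0,0]},{"fingers":-0.2,"xyz":[0,0,118],"dr":[0,0,0]}]' 40
python3 -m crank '[{"fingers":-0.2,"xyz":[0,0,4],"dr":[0,0,0]},{"fingers":-0.2,"xyz":[0,0,8],"dr":[0,0,0]},{"fingers":-0.2,"xyz":[0,0,10],"dr":[0,0,0]},{"fingers":-0.2,"xyz":[0,0,10],"dr":[0,0,0]}]' 40
python3 -c "
from h import *
print(goal(tote(113,0,2),187.0))"
```

```text
t: 27.78
ee_pos: [0.6636, 0.2345, 0.0112]
ee_rot: [-180.0, -0.7, -173.5]
ft_force: [-2.0, -0.3, -2.5]
gripper_width: 0.0504
t: 28.12
ee_pos: [0.6692, 0.2369, 0.0092]
ee_rot: [179.9, 0.1, -173.4]
ft_force: [-0.2, -0.1, -2.1]
gripper_width: 0.0508
(array([ 1.2, -2.1,  7.2]), array([ 0.14,  0.08, -0.36]))
```

```bash

python3 -m crank '[{"fingers":-0.2,"xyz":[0.5,-1,3],"dr":[0,0,0]},{"fingers":-0.2,"xyz":[0.5,-1,6],"dr":[0,0,0]},{"fingers":-0.2,"xyz":[0.5,-1,6],"dr":[0,0,0]},{"fingers":-0.2,"xyz":[0.5,-1,6],"dr":[0,0,0]}]' 40
python3 -m crank '[{"fingers":-0.2,"xyz":[0,0,2],"dr":[0,0,0]},{"fingers":-0.2,"xyz":[0,0,3],"dr":[0,0,0]},{"fingers":-0.2,"xyz":[0,0,3],"dr":[0,0,0]}]' 40
```

```text
t: 28.45
ee_pos: [0.668, 0.2356, 0.0021]
ee_rot: [179.9, -0.0, -173.4]
ft_force: [0.4, 0.3, -0.7]
gripper_width: 0.0504
t: 28.7
ee_pos: [0.6681, 0.2356, 0.002]
ee_rot: [179.9, 0.0, -173.4]
ft_force: [-5.0, -2.5, 10.0]
gripper_width: 0.0505
```

Floor contact is at 0.002, as predicted. Releasing.

```bash

python3 -m crank '[{"fingers":0.35,"xyz":[0,0,-1],"dr":[0,0,0]},{"fingers":0.35,"xyz":[0,0,-1],"dr":[0,0,0]},{"fingers":0.35,"xyz":[0,0,-1],"dr":[0,0,0]},{"fingers":0.35,"xyz":[0,0,-20],"dr":[0,0,0]},{"fingers":0.35,"xyz":[0,0,-55],"dr":[0,0,0]}]'
python3 -m crank '[{"fingers":0.45,"xyz":[0,0,-40],"dr":[0,0,0]},{"fingers":0.45,"xyz":[0,0,-80],"dr":[0,0,0]},{"fingers":0.45,"xyz":[0,0,-100],"dr":[0,0,0]}]'
python3 - <<'E'
from h import *
c=cam('wrist'); cv2.imwrite('pics/w29.png',c['frame'][:,:,::-1]); np.save('c29.npy',c,allow_pickle=True)
crop(cam('top'),370,180,570,330,4,"t29.png")
print(goal([.4633,-.3046,.16],182.5))
E
```

```text
t: 29.12
ee_pos: [0.6636, 0.2341, 0.0479]
ee_rot: [-180.0, -0.7, -173.3]
ft_force: [0.2, -0.2, -0.9]
gripper_width: 0.0571
t: 29.37
ee_pos: [0.67, 0.2361, 0.1597]
ee_rot: [179.8, 0.4, -173.3]
ft_force: [0.7, 0.4, 1.5]
gripper_width: 0.0619
(array([ 269.2, -513.3,   -4.6]), array([0.28, 0.56, 4.16]))
```

Tin A stands upright in the small bay at (316,222); the tray is otherwise unchanged. Next, tin B.

```bash

python3 -m crank '[{"fingers":0.45,"xyz":[269,-513,-4],"dr":[0,0.4,4.2]},{"fingers":0.45,"xyz":[269,-513,-4],"dr":[0,0.4,4.2]},{"fingers":0.45,"xyz":[269,-513,-4],"dr":[0,0.4,4.2]},{"fingers":0.45,"xyz":[269,-513,-4],"dr":[0,0.4,4.2]},{"fingers":0.45,"xyz":[269,-513,-4],"dr":[0,0.4,4.2]}]'
python3 - <<'E'
from h import *
c=np.load('c29.npy',allow_pickle=True).item()
print(RT.inv().apply(p2w(c,316.5,221.5,.042)-TOTE)*1000)
print(goal([.4633,-.3046,.16],182.5))
E
```

```text
t: 29.88
ee_pos: [0.5914, 0.0393, 0.1532]
ee_rot: [179.9, -0.6, -177.5]
ft_force: [0.4, -1.8, 0.4]
gripper_width: 0.0619
[110.03568143   1.55238593  42.        ]
(array([ 143.1, -338. ,   -5.7]), array([ 0.08, -0.62, -0.  ]))
```

```bash

python3 -m crank '[{"fingers":0.45,"xyz":[143,-338,-5],"dr":[0,0,0]},{"fingers":0.45,"xyz":[143,-338,-5],"dr":[0,0,0]},{"fingers":0.45,"xyz":[143,-338,-5],"dr":[0,0,0]},{"fingers":0.45,"xyz":[143,-338,-5],"dr":[0,0,0]},{"fingers":0.45,"xyz":[143,-338,-5],"dr":[0,0,0]}]'
python3 -c "
from h import *
print(goal([.4633,-.3046,.09],182.5))"
```

```text
t: 30.3
ee_pos: [0.5187, -0.1557, 0.1568]
ee_rot: [179.9, -0.6, -177.5]
ft_force: [1.0, -0.5, 1.1]
gripper_width: 0.0623
(array([  61.1, -146.5,   67.1]), array([ 0.13, -0.58, -0.03]))
```

```bash

python3 -m crank '[{"fingers":0.45,"xyz":[61,-146,20],"dr":[0,0,0]},{"fingers":0.45,"xyz":[61,-146,40],"dr":[0,0,0]},{"fingers":0.45,"xyz":[61,-146,67],"dr":[0,0,0]},{"fingers":0.45,"xyz":[61,-146,67],"dr":[0,0,0]},{"fingers":0.45,"xyz":[61,-146,67],"dr":[0,0,0]}]'
python3 -m crank '[{"fingers":0.45,"xyz":[0,0,0],"dr":[0,0,0]},{"fingers":0.45,"xyz":[0,0,0],"dr":[0,0,0]}]'
python3 - <<'E'
from h import *
print(goal([.4633,-.3046,0],182.5))
c=cam('wrist'); cv2.imwrite('pics/w30.png',c['frame'][:,:,::-1]);np.save('c30.npy',c,allow_pickle=True)
E
```

```text
t: 30.72
ee_pos: [0.4602, -0.3055, 0.0864]
ee_rot: [179.8, -0.9, -177.9]
ft_force: [-1.2, -0.0, -1.3]
gripper_width: 0.0619
t: 30.88
ee_pos: [0.4645, -0.3022, 0.0904]
ee_rot: [179.8, -0.6, -177.6]
ft_force: [1.2, 1.2, 0.9]
gripper_width: 0.0621
(array([ 0.4, -2.6, 90.4]), array([ 0.21, -0.57, -0.11]))
```

```bash

python3 - <<'E'
from h import *
c=np.load('c30.npy',allow_pickle=True).item()
p=p2w(c,310,249.5,.04); print(p); print(goal([p[0],p[1],0],182.5))
E
```

```text
[ 0.4622283  -0.30640247  0.04      ]
(array([ 2.7, -4.5, 91.4]), array([ 0.14, -0.48, -0.01]))
```

```bash

python3 -m crank '[{"fingers":0.45,"xyz":[2,-4,35],"dr":[0,-0.4,0]},{"fingers":0.45,"xyz":[2,-4,70],"dr":[0,-0.4,0]},{"fingers":0.45,"xyz":[2,-4,91],"dr":[0,-0.4,0]},{"fingers":0.45,"xyz":[2,-4,91],"dr":[0,-0.4,0]},{"fingers":0.45,"xyz":[2,-4,91],"dr":[0,-0.4,0]}]'
python3 -m crank '[{"fingers":0.2,"xyz":[0,0,0],"dr":[0,0,0]},{"fingers":-0.2,"xyz":[0,0,0],"dr":[0,0,0]},{"fingers":-0.2,"xyz":[0,0,0],"dr":[0,0,0]},{"fingers":-0.2,"xyz":[0,0,0],"dr":[0,0,0]},{"fingers":-0.2,"xyz":[0,0,0],"dr":[0,0,0]}]' 40
```

```text
t: 31.35
ee_pos: [0.4631, -0.305, 0.0005]
ee_rot: [179.8, -0.1, -177.4]
ft_force: [0.0, 0.1, 0.6]
gripper_width: 0.0619
t: 31.77
ee_pos: [0.4649, -0.3073, 0.003]
ee_rot: [-180.0, 0.2, -177.5]
ft_force: [0.7, 1.6, 6.3]
gripper_width: 0.05
```

```bash

python3 -m crank '[{"fingers":-0.2,"xyz":[0,0,-15],"dr":[0,0,0]},{"fingers":-0.2,"xyz":[0,0,-50],"dr":[0,0,0]},{"fingers":-0.2,"xyz":[0,0,-90],"dr":[0,0,0]},{"fingers":-0.2,"xyz":[0,0,-130],"dr":[0,0,0]},{"fingers":-0.2,"xyz":[0,0,-130],"dr":[0,0,0]}]' 40
python3 - <<'E'
from h import *
print(goal(tote(60,25,140),187.0))
c=cam('wrist'); cv2.imwrite('pics/w31.png',c['frame'][:,:,::-1])
E
```

```text
t: 32.18
ee_pos: [0.4675, -0.3103, 0.1401]
ee_rot: [-179.5, 0.7, -177.6]
ft_force: [0.6, -1.2, 0.7]
gripper_width: 0.0504
(array([-168.9,  556.6,   -2.6]), array([-0.51,  0.67, -4.56]))
```

```bash

python3 -m crank '[{"fingers":-0.2,"xyz":[-169,556,-5],"dr":[-0.4,0.4,-4.6]},{"fingers":-0.2,"xyz":[-169,556,-5],"dr":[-0.4,0.4,-4.6]},{"fingers":-0.2,"xyz":[-169,556,-5],"dr":[-0.4,0.4,-4.6]},{"fingers":-0.2,"xyz":[-169,556,-5],"dr":[-0.4,0.4,-4.6]},{"fingers":-0.2,"xyz":[-169,556,-5],"dr":[-0.4,0.4,-4.6]}]' 40
python3 -c "
from h import *
print(goal(tote(60,25,145),187.0))"
```

```text
t: 32.65
ee_pos: [0.514, -0.1035, 0.1315]
ee_rot: [179.5, -0.5, -173.0]
ft_force: [1.4, 0.4, -0.2]
gripper_width: 0.0503
(array([-141.2,  342. ,  -11.7]), array([ 0.54, -0.55, -0.01]))
```

```bash

python3 -m crank '[{"fingers":-0.2,"xyz":[-141,342,-12],"dr":[0.3,-0.2,0]},{"fingers":-0.2,"xyz":[-141,342,-12],"dr":[0.3,-0.2,0]},{"fingers":-0.2,"xyz":[-141,342,-12],"dr":[0.3,-0.2,0]},{"fingers":-0.2,"xyz":[-141,342,-12],"dr":[0.3,-0.2,0]},{"fingers":-0.2,"xyz":[-141,342,-12],"dr":[0.3,-0.2,0]}]' 40
python3 -c "
from h import *
print(goal(tote(60,25,145),187.0))"
```

```text
t: 33.07
ee_pos: [0.5693, 0.0974, 0.1393]
ee_rot: [179.8, -0.4, -173.0]
ft_force: [1.6, -0.6, -1.1]
gripper_width: 0.0504
(array([-62.1, 149.2,  -5.6]), array([ 0.19, -0.36,  0.05]))
```

```bash

python3 -m crank '[{"fingers":-0.2,"xyz":[-62,149,-5],"dr":[0.1,-0.2,0]},{"fingers":-0.2,"xyz":[-62,149,-5],"dr":[0.1,-0.2,0]},{"fingers":-0.2,"xyz":[-62,149,-5],"dr":[0.1,-0.2,0]},{"fingers":-0.2,"xyz":[-62,149,-5],"dr":[0.1,-0.2,0]},{"fingers":-0.2,"xyz":[-62,149,-5],"dr":[0.1,-0.2,0]}]' 40
python3 -m crank '[{"fingers":-0.2,"xyz":[0,0,0],"dr":[0,0,0]},{"fingers":-0.2,"xyz":[0,0,0],"dr":[0,0,0]}]' 40
python3 - <<'E'
from h import *
print(goal(tote(60,25,12),187.0))
c=cam('wrist'); cv2.imwrite('pics/w32.png',c['frame'][:,:,::-1])
E
```

```text
t: 33.48
ee_pos: [0.6133, 0.2582, 0.1433]
ee_rot: [179.7, -0.1, -172.5]
ft_force: [0.6, -0.9, -0.6]
gripper_width: 0.0504
t: 33.65
ee_pos: [0.6123, 0.2505, 0.144]
ee_rot: [180.0, -0.2, -172.9]
ft_force: [-0.4, -0.5, -1.4]
gripper_width: 0.0499
(array([ -1.1,   2.4, 132. ]), array([ 0.03, -0.21,  0.08]))
```

```bash

python3 -m crank '[{"fingers":-0.2,"xyz":[-1,0,35],"dr":[0,0,0]},{"fingers":-0.2,"xyz":[-1,0,70],"dr":[0,0,0]},{"fingers":-0.2,"xyz":[-1,0,100],"dr":[0,0,0]},{"fingers":-0.2,"xyz":[-1,0,128],"dr":[0,0,0]},{"fingers":-0.2,"xyz":[-1,0,128],"dr":[0,0,0]}]' 40
python3 -m crank '[{"fingers":-0.2,"xyz":[0,0,3],"dr":[0,0,0]},{"fingers":-0.2,"xyz":[0,0,6],"dr":[0,0,0]},{"fingers":-0.2,"xyz":[0,0,6],"dr":[0,0,0]},{"fingers":-0.2,"xyz":[0,0,6],"dr":[0,0,0]}]' 40
```

```text
t: 34.12
ee_pos: [0.6087, 0.2471, 0.0108]
ee_rot: [-179.9, -0.8, -173.1]
ft_force: [-1.2, -1.3, -2.1]
gripper_width: 0.0499
t: 34.45
ee_pos: [0.6158, 0.2517, 0.0141]
ee_rot: [179.8, 0.2, -173.0]
ft_force: [-0.7, -0.4, -0.7]
gripper_width: 0.0501
```

```bash
python3 -c "
from h import *
print(goal(tote(60,23,5),187.0), r.observe()['joint_vel'].round(1))"
python3 -m crank '[{"fingers":-0.2,"xyz":[1,-1,3],"dr":[0,0,0]},{"fingers":-0.2,"xyz":[2,-1,6],"dr":[0,0,0]},{"fingers":-0.2,"xyz":[2,-1,6],"dr":[0,0,0]},{"fingers":-0.2,"xyz":[2,-1,6],"dr":[0,0,0]}]' 40
python3 -c "
from h import *
print(goal(tote(60,23,5),187.0), r.observe()['joint_vel'].round(1))"
```

```text
(array([ 3. , -0.3,  9.1]), array([0.17, 0.18, 0.03])) [ 0.5  0.  -0.1 -0.1 -0.  -0.1]
t: 34.78
ee_pos: [0.6119, 0.2501, 0.0056]
ee_rot: [179.9, -0.1, -172.9]
ft_force: [0.5, 0.0, -0.9]
gripper_width: 0.0507
(array([-1.1,  0.8,  0.6]), array([ 0.1 , -0.07,  0.06])) [ 0.1  0.1  0.4  0.  -0.  -0. ]
```

```bash

python3 -m crank '[{"fingers":-0.2,"xyz":[0,0,2],"dr":[0,0,0]},{"fingers":-0.2,"xyz":[0,0,3],"dr":[0,0,0]},{"fingers":-0.2,"xyz":[0,0,3],"dr":[0,0,0]}]' 40
python3 -m crank '[{"fingers":0.35,"xyz":[0,0,-1],"dr":[0,0,0]},{"fingers":0.35,"xyz":[0,0,-1],"dr":[0,0,0]},{"fingers":0.35,"xyz":[0,0,-1],"dr":[0,0,0]},{"fingers":0.35,"xyz":[0,0,-20],"dr":[0,0,0]},{"fingers":0.35,"xyz":[0,0,-55],"dr":[0,0,0]}]'
python3 -m crank '[{"fingers":-1,"xyz":[0,0,-40],"dr":[0,0,0]},{"fingers":-1,"xyz":[0,-30,-60],"dr":[0,0,0]},{"fingers":-1,"xyz":[0,-47,-60],"dr":[0,0,0]},{"fingers":-1,"xyz":[0,-47,-60],"dr":[0,0,0]}]'
python3 - <<'E'
from h import *
c=cam('wrist'); cv2.imwrite('pics/w33.png',c['frame'][:,:,::-1]); np.save('c33.npy',c,allow_pickle=True)
print(RT.inv().apply(r.observe()["ee_pos"]-TOTE)*1000)
E
```

```text
t: 35.03
ee_pos: [0.6123, 0.2504, 0.005]
ee_rot: [179.9, 0.0, -172.9]
ft_force: [-3.7, -0.6, 9.9]
gripper_width: 0.0504
t: 35.45
ee_pos: [0.6083, 0.2485, 0.0524]
ee_rot: [-179.9, -0.7, -172.9]
ft_force: [0.2, -0.2, -0.7]
gripper_width: 0.0573
t: 35.78
ee_pos: [0.6202, 0.2006, 0.1201]
ee_rot: [179.9, 0.2, -173.1]
ft_force: [0.9, 0.7, -1.6]
gripper_width: 0.009
[ 60.01709663 -26.48605886 118.40840098]
```

```bash

python3 - <<'E'
from h import *
c=np.load('c33.npy',allow_pickle=True).item()
for q in ((386,237),(356,297)): print(RT.inv().apply(p2w(c,*q,.042)-TOTE)*1000)
print(goal(tote(56,-22,70),187.0),goal(tote(56,-22,4),187.0))
E
```

```text
[58.74731151 22.89518477 42.        ]
[106.49432318   2.34945318  42.        ]
(array([ 4.1,  4.4, 48.4]), array([ 0.13,  0.04, -0.09])) (array([  4.1,   4.2, 114.4]), array([ 0.13,  0.04, -0.09]))
```

```bash

python3 -m crank '[{"fingers":-1,"xyz":[2,2,30],"dr":[0,0,0]},{"fingers":-1,"xyz":[2,2,65],"dr":[0,0,0]},{"fingers":-1,"xyz":[2,2,100],"dr":[0,0,0]},{"fingers":-1,"xyz":[2,2,112],"dr":[0,0,0]},{"fingers":-1,"xyz":[2,2,112],"dr":[0,0,0]}]'
python3 -c "
from h import *
print(RT.inv().apply(r.observe()['ee_pos']-TOTE)*1000,goal(tote(58,14,4),187.0))"
```

```text
t: 36.25
ee_pos: [0.6111, 0.2046, -0.0001]
ee_rot: [180.0, -0.7, -172.9]
ft_force: [-0.7, -0.2, 0.8]
gripper_width: -0.0004
[ 52.61599915 -22.90431097  -0.07223324] (array([-5.4, 36.9, -4.1]), array([ 0.  , -0.68,  0.1 ]))
```

```bash

python3 -m crank '[{"fingers":-1,"xyz":[-2,10,-3],"dr":[0,0,0]},{"fingers":-1,"xyz":[-2,20,-3],"dr":[0,0,0]},{"fingers":-1,"xyz":[-2,30,-3],"dr":[0,0,0]},{"fingers":-1,"xyz":[-2,35,-3],"dr":[0,0,0]},{"fingers":-1,"xyz":[-2,35,-3],"dr":[0,0,0]}]'
python3 -m crank '[{"fingers":-1,"xyz":[0,-8,0],"dr":[0,0,0]},{"fingers":-1,"xyz":[0,-8,-40],"dr":[0,0,0]},{"fingers":-1,"xyz":[0,-8,-80],"dr":[0,0,0]},{"fingers":-0.5,"xyz":[0,-8,-120],"dr":[0,0,0]},{"fingers":0,"xyz":[0,-8,-150],"dr":[0,0,0]}]'
python3 - <<'E'
from h import *
c=cam('wrist'); cv2.imwrite('pics/w34.png',c['frame'][:,:,::-1]); np.save('c34.npy',c,allow_pickle=True)
crop(cam('top'),370,180,570,330,4,"t34.png")
E
```

```text
t: 36.67
ee_pos: [0.6142, 0.2429, 0.0105]
ee_rot: [179.8, 0.1, -172.8]
ft_force: [0.4, -0.9, -0.3]
gripper_width: 0.0001
t: 37.08
ee_pos: [0.6156, 0.2313, 0.1628]
ee_rot: [179.8, 0.2, -173.0]
ft_force: [1.1, 0.9, 0.6]
gripper_width: 0.0233
```

```bash

python3 - <<'E'
from h import *
c=np.load('c34.npy',allow_pickle=True).item()
for q in ((374.5,225),(315,279)): print(RT.inv().apply(p2w(c,*q,.042)-TOTE)*1000)
print(RT.inv().apply(r.observe()["ee_pos"]-TOTE)*1000)
E
```

```text
[58.7862007  52.70385884 42.        ]
[108.10053215   1.98454863  42.        ]
[ 63.54053516   3.88370151 167.05495097]
```

Tin B was pushed to (58.8, 52.7) mm in the tote and still stands clear of tin A. Next, tin C.

```bash

python3 -c "
from h import *
print(goal([.4523,-.1899,.16],182.5))"
```

```text
(array([ 216.7, -399. ,    2.2]), array([0.32, 0.73, 4.5 ]))
```

```bash

python3 -m crank '[{"fingers":0.45,"xyz":[217,-399,0],"dr":[0,0.3,4.5]},{"fingers":0.45,"xyz":[217,-399,0],"dr":[0,0.3,4.5]},{"fingers":0.45,"xyz":[217,-399,0],"dr":[0,0.3,4.5]},{"fingers":0.45,"xyz":[217,-399,0],"dr":[0,0.3,4.5]},{"fingers":0.45,"xyz":[217,-399,0],"dr":[0,0.3,4.5]}]'
python3 -c "
from h import *
print(goal([.4523,-.1899,.16],182.5))"
```

```text
t: 37.6
ee_pos: [0.5366, 0.0359, 0.1578]
ee_rot: [179.9, -0.4, -177.4]
ft_force: [0.1, -0.5, -1.0]
gripper_width: 0.0621
(array([  94.3, -221.9,   -1.8]), array([ 0.08, -0.4 ,  0.05]))
```

```bash

python3 -m crank '[{"fingers":0.45,"xyz":[94,-222,-2],"dr":[0,-0.2,0]},{"fingers":0.45,"xyz":[94,-222,-2],"dr":[0,-0.2,0]},{"fingers":0.45,"xyz":[94,-222,-2],"dr":[0,-0.2,0]},{"fingers":0.45,"xyz":[94,-222,-2],"dr":[0,-0.2,0]},{"fingers":0.45,"xyz":[94,-222,20],"dr":[0,-0.2,0]}]'
python3 -c "
from h import *
print(goal([.4523,-.1899,.09],182.5))"
```

```text
t: 38.02
ee_pos: [0.4659, -0.1584, 0.1501]
ee_rot: [-180.0, 0.1, -177.5]
ft_force: [1.1, -0.3, -0.7]
gripper_width: 0.0618
(array([ 15. , -30.9,  60.1]), array([-0.01,  0.07,  0.01]))
```

```bash

python3 -m crank '[{"fingers":0.45,"xyz":[15,-31,20],"dr":[0,0,0]},{"fingers":0.45,"xyz":[15,-31,50],"dr":[0,0,0]},{"fingers":0.45,"xyz":[15,-31,60],"dr":[0,0,0]},{"fingers":0.45,"xyz":[15,-31,60],"dr":[0,0,0]},{"fingers":0.45,"xyz":[15,-31,60],"dr":[0,0,0]}]'
python3 - <<'E'
from h import *
c=cam('wrist'); cv2.imwrite('pics/w35.png',c['frame'][:,:,::-1]);np.save('c35.npy',c,allow_pickle=True)
print(goal([.4523,-.1899,0],182.5))
E
```

```text
t: 38.43
ee_pos: [0.452, -0.1865, 0.0882]
ee_rot: [179.9, -0.2, -177.4]
ft_force: [0.3, -0.6, -0.1]
gripper_width: 0.0618
(array([ 0.8, -3.4, 89.2]), array([ 0.09, -0.11,  0.13]))
```

```bash

python3 - <<'E'
from h import *
c=np.load('c35.npy',allow_pickle=True).item()
p=p2w(c,310.5,250.5,.04); print(p,goal([p[0],p[1],0],182.5))
E
python3 -m crank '[{"fingers":0.45,"xyz":[1,-3.5,35],"dr":[0,0,0]},{"fingers":0.45,"xyz":[1,-3.5,70],"dr":[0,0,0]},{"fingers":0.45,"xyz":[1,-3.5,89],"dr":[0,0,0]},{"fingers":0.45,"xyz":[1,-3.5,89],"dr":[0,0,0]},{"fingers":0.45,"xyz":[1,-3.5,89],"dr":[0,0,0]}]'
python3 -m crank '[{"fingers":0.2,"xyz":[0,0,0],"dr":[0,0,0]},{"fingers":-0.2,"xyz":[0,0,0],"dr":[0,0,0]},{"fingers":-0.2,"xyz":[0,0,0],"dr":[0,0,0]},{"fingers":-0.2,"xyz":[0,0,0],"dr":[0,0,0]},{"fingers":-0.2,"xyz":[0,0,0],"dr":[0,0,0]}]' 40
```

```text
[ 0.45003288 -0.19036767  0.04      ] (array([ 3.1, -3.7, 89.2]), array([ 0.09, -0.11,  0.13]))
t: 38.9
ee_pos: [0.4521, -0.1897, 0.0]
ee_rot: [179.9, -0.2, -177.3]
ft_force: [0.8, -0.1, 1.2]
gripper_width: 0.0619
t: 39.32
ee_pos: [0.4538, -0.191, 0.0019]
ee_rot: [180.0, 0.1, -177.4]
ft_force: [0.0, 2.7, 6.7]
gripper_width: 0.0506
```

```bash

python3 -m crank '[{"fingers":-0.2,"xyz":[0,0,-15],"dr":[0,0,0]},{"fingers":-0.2,"xyz":[0,0,-50],"dr":[0,0,0]},{"fingers":-0.2,"xyz":[0,0,-90],"dr":[0,0,0]},{"fingers":-0.2,"xyz":[0,0,-130],"dr":[0,0,0]},{"fingers":-0.2,"xyz":[0,0,-145],"dr":[0,0,0]}]' 40
python3 - <<'E'
from h import *
print(goal(tote(60,-25,150),187.0))
c=cam('wrist'); cv2.imwrite('pics/w36.png',c['frame'][:,:,::-1])
E
```

```text
t: 39.73
ee_pos: [0.4548, -0.1921, 0.151]
ee_rot: [-179.8, 0.4, -177.4]
ft_force: [0.9, -0.4, -1.5]
gripper_width: 0.0502
(array([-181.4,  387.8,    1.1]), array([-0.18,  0.36, -4.45]))
```

```bash

python3 -m crank '[{"fingers":-0.2,"xyz":[-181,388,-3],"dr":[0,0.2,-4.5]},{"fingers":-0.2,"xyz":[-181,388,-3],"dr":[0,0.2,-4.5]},{"fingers":-0.2,"xyz":[-181,388,-3],"dr":[0,0.2,-4.5]},{"fingers":-0.2,"xyz":[-181,388,-3],"dr":[0,0.2,-4.5]},{"fingers":-0.2,"xyz":[-181,388,-3],"dr":[0,0.2,-4.5]}]' 40
python3 -c "
from h import *
print(goal(tote(61,-25,145),187.0))"
```

```text
t: 40.2
ee_pos: [0.5313, 0.0034, 0.1456]
ee_rot: [179.9, -0.4, -173.0]
ft_force: [0.4, -0.1, -2.2]
gripper_width: 0.0503
(array([-112.2,  187.9,    0.2]), array([ 0.11, -0.37,  0.01]))
```

```bash

python3 -m crank '[{"fingers":-0.2,"xyz":[-112,188,0],"dr":[0,-0.2,0]},{"fingers":-0.2,"xyz":[-112,188,0],"dr":[0,-0.2,0]},{"fingers":-0.2,"xyz":[-112,188,0],"dr":[0,-0.2,0]},{"fingers":-0.2,"xyz":[-112,188,0],"dr":[0,-0.2,0]},{"fingers":-0.2,"xyz":[-112,188,0],"dr":[0,-0.2,0]}]' 40
python3 -m crank '[{"fingers":-0.2,"xyz":[0,13,0],"dr":[0,0,0]},{"fingers":-0.2,"xyz":[0,13,0],"dr":[0,0,0]},{"fingers":-0.2,"xyz":[0,13,0],"dr":[0,0,0]}]' 40
python3 - <<'E'
from h import *
print(goal(tote(61,-25,12),187.0))
c=cam('wrist'); cv2.imwrite('pics/w37.png',c['frame'][:,:,::-1])
E
```

```text
t: 40.62
ee_pos: [0.6151, 0.1944, 0.1449]
ee_rot: [179.9, -0.2, -172.9]
ft_force: [1.8, -1.3, -2.0]
gripper_width: 0.0504
t: 40.87
ee_pos: [0.6126, 0.2059, 0.1444]
ee_rot: [180.0, -0.3, -172.8]
ft_force: [0.2, 0.2, -1.3]
gripper_width: 0.0508
(array([ -7.4,  -3.3, 132.3]), array([ 0.05, -0.28,  0.17]))
```

```bash

python3 -m crank '[{"fingers":-0.2,"xyz":[-7,-3,10],"dr":[0,0,0]},{"fingers":-0.2,"xyz":[-7,-3,45],"dr":[0,0,0]},{"fingers":-0.2,"xyz":[-7,-3,80],"dr":[0,0,0]},{"fingers":-0.2,"xyz":[-7,-3,110],"dr":[0,0,0]},{"fingers":-0.2,"xyz":[-7,-3,110],"dr":[0,0,0]}]' 40
python3 -m crank '[{"fingers":-0.2,"xyz":[0,0,0],"dr":[0,0,0]},{"fingers":-0.2,"xyz":[0,0,0],"dr":[0,0,0]}]' 40
python3 -c "
from h import *
print(goal(tote(61,-25,4),187.0))"
```

```text
t: 41.33
ee_pos: [0.615, 0.1993, 0.0277]
ee_rot: [-179.9, -0.9, -173.1]
ft_force: [-2.9, -0.7, -3.3]
gripper_width: 0.0501
t: 41.5
ee_pos: [0.622, 0.2026, 0.0374]
ee_rot: [179.9, -0.0, -173.0]
ft_force: [0.6, 0.2, -1.1]
gripper_width: 0.0506
(array([ 2.2,  1.1, 33.4]), array([ 0.13, -0.01, -0.04]))
```

```bash

python3 -m crank '[{"fingers":-0.2,"xyz":[2,1,12],"dr":[0,0,0]},{"fingers":-0.2,"xyz":[2,1,22],"dr":[0,0,0]},{"fingers":-0.2,"xyz":[2,1,30],"dr":[0,0,0]},{"fingers":-0.2,"xyz":[2,1,32],"dr":[0,0,0]},{"fingers":-0.2,"xyz":[2,1,32],"dr":[0,0,0]}]' 40
python3 -m crank '[{"fingers":-0.2,"xyz":[0,0,2],"dr":[0,0,0]},{"fingers":-0.2,"xyz":[0,0,3],"dr":[0,0,0]},{"fingers":-0.2,"xyz":[0,0,3],"dr":[0,0,0]}]' 40
```

```text
t: 41.92
ee_pos: [0.6187, 0.2043, 0.0042]
ee_rot: [179.9, -0.1, -173.0]
ft_force: [0.0, -1.0, -1.4]
gripper_width: 0.0505
t: 42.17
ee_pos: [0.6189, 0.2044, 0.0039]
ee_rot: [179.9, -0.0, -172.9]
ft_force: [-5.6, -1.9, 10.7]
gripper_width: 0.0501
```

```bash

python3 -m crank '[{"fingers":0.35,"xyz":[0,0,-1],"dr":[0,0,0]},{"fingers":0.35,"xyz":[0,0,-1],"dr":[0,0,0]},{"fingers":0.35,"xyz":[0,0,-1],"dr":[0,0,0]},{"fingers":0.35,"xyz":[0,0,-20],"dr":[0,0,0]},{"fingers":0.35,"xyz":[0,0,-55],"dr":[0,0,0]}]'
python3 -m crank '[{"fingers":0.2,"xyz":[0,0,-40],"dr":[0,0,0]},{"fingers":0.2,"xyz":[0,0,-80],"dr":[0,0,0]},{"fingers":0.2,"xyz":[0,0,-100],"dr":[0,0,0]}]'
python3 - <<'E'
from h import *
c=cam('wrist'); cv2.imwrite('pics/w38.png',c['frame'][:,:,::-1]); np.save('c38.npy',c,allow_pickle=True)
crop(cam('top'),370,180,570,330,4,"t38.png")
print(goal([.5343,-.1839,.16],199.9))
E
```

```text
t: 42.58
ee_pos: [0.6146, 0.203, 0.0507]
ee_rot: [-180.0, -0.8, -172.9]
ft_force: [0.4, 0.1, -0.2]
gripper_width: 0.0576
t: 42.83
ee_pos: [0.6211, 0.2048, 0.1614]
ee_rot: [179.8, 0.3, -172.9]
ft_force: [1.3, -0.4, 2.0]
gripper_width: 0.0512
(array([ 135. , -375.3,   -0.9]), array([  0.18,   0.51, -12.85]))
```

All three tins stand in the small bay at (318,222), (405,222) and (345,280). Now carton c2.

```bash

python3 -m crank '[{"fingers":0.2,"xyz":[135,-375,0],"dr":[0,0.3,-12.9]},{"fingers":0.2,"xyz":[135,-375,0],"dr":[0,0.3,-12.9]},{"fingers":0.2,"xyz":[135,-375,0],"dr":[0,0.3,-12.9]},{"fingers":0.2,"xyz":[135,-375,0],"dr":[0,0.3,-12.9]},{"fingers":0.2,"xyz":[135,-375,0],"dr":[0,0.3,-12.9]}]'
python3 -c "
from h import *
print(goal([.5343,-.1839,.15],199.9))"
```

```text
t: 43.35
ee_pos: [0.5714, -0.0007, 0.1539]
ee_rot: [179.8, -0.5, -160.0]
ft_force: [1.2, -1.4, -0.9]
gripper_width: 0.0511
(array([  97.5, -159.5,    4.2]), array([ 0.22, -0.53,  0.1 ]))
```

```bash

python3 -m crank '[{"fingers":0.2,"xyz":[97,-160,4],"dr":[0,-0.3,0]},{"fingers":0.2,"xyz":[97,-160,4],"dr":[0,-0.3,0]},{"fingers":0.2,"xyz":[97,-160,20],"dr":[0,-0.3,0]},{"fingers":0.2,"xyz":[97,-160,50],"dr":[0,-0.3,0]},{"fingers":0.2,"xyz":[97,-160,65],"dr":[0,-0.3,0]}]'
python3 -m crank '[{"fingers":0.2,"xyz":[0,0,0],"dr":[0,0,0]},{"fingers":0.2,"xyz":[0,0,0],"dr":[0,0,0]}]'
python3 - <<'E'
from h import *
c=cam('wrist'); cv2.imwrite('pics/w39.png',c['frame'][:,:,::-1]);np.save('c39.npy',c,allow_pickle=True)
print(goal([.5343,-.1839,0],199.9))
E
```

```text
t: 43.77
ee_pos: [0.537, -0.1853, 0.0931]
ee_rot: [-179.9, 0.1, -160.2]
ft_force: [0.5, -0.6, -0.6]
gripper_width: 0.0513
t: 43.93
ee_pos: [0.5329, -0.1824, 0.0885]
ee_rot: [179.6, -0.4, -160.2]
ft_force: [1.2, -0.2, 0.3]
gripper_width: 0.0514
(array([ 0.7, -2.5, 90.3]), array([ 0.33, -0.25, -0.03]))
```

```bash

python3 - <<'E'
from h import *
c=np.load('c39.npy',allow_pickle=True).item()
p=p2w(c,314,251,.038); print(p,goal([p[0],p[1],-.003],199.9))
E
python3 -m crank '[{"fingers":0.2,"xyz":[1,-2.5,35],"dr":[0.2,-0.2,0]},{"fingers":0.2,"xyz":[1,-2.5,70],"dr":[0.2,-0.2,0]},{"fingers":0.2,"xyz":[1,-2.5,93],"dr":[0.2,-0.2,0]},{"fingers":0.2,"xyz":[1,-2.5,93],"dr":[0.2,-0.2,0]},{"fingers":0.2,"xyz":[1,-2.5,93],"dr":[0.2,-0.2,0]}]'
```

```text
[ 0.53231656 -0.18388712  0.038     ] (array([ 2.6, -1.8, 93.3]), array([ 0.33, -0.25, -0.03]))
t: 44.4
ee_pos: [0.5356, -0.1826, -0.0012]
ee_rot: [179.9, 0.0, -159.9]
ft_force: [0.2, -0.5, 0.1]
gripper_width: 0.0514
```

```bash

python3 -m crank '[{"fingers":0,"xyz":[0,0,0],"dr":[0,0,0]},{"fingers":-0.5,"xyz":[0,0,0],"dr":[0,0,0]},{"fingers":-0.5,"xyz":[0,0,0],"dr":[0,0,0]},{"fingers":-0.5,"xyz":[0,0,0],"dr":[0,0,0]},{"fingers":-0.5,"xyz":[0,0,0],"dr":[0,0,0]}]' 40
python3 -m crank '[{"fingers":-0.5,"xyz":[0,0,-15],"dr":[0,0,0]},{"fingers":-0.5,"xyz":[0,0,-50],"dr":[0,0,0]},{"fingers":-0.5,"xyz":[0,0,-90],"dr":[0,0,0]},{"fingers":-0.5,"xyz":[0,0,-130],"dr":[0,0,0]},{"fingers":-0.5,"xyz":[0,0,-145],"dr":[0,0,0]}]' 40
python3 - <<'E'
from h import *
print(goal(tote(-105,30,150),187.0))
c=cam('wrist'); cv2.imwrite('pics/w40.png',c['frame'][:,:,::-1])
E
```

```text
t: 44.82
ee_pos: [0.5383, -0.1844, 0.0017]
ee_rot: [-179.8, 0.4, -160.0]
ft_force: [0.9, 1.3, 6.8]
gripper_width: 0.0349
t: 45.23
ee_pos: [0.5384, -0.1852, 0.1511]
ee_rot: [-179.6, 0.5, -160.1]
ft_force: [1.1, -1.2, -0.5]
gripper_width: 0.035
(array([-59.6, 428.5,  -1.4]), array([-0.34,  0.59, 12.95]))
```

```bash

python3 - <<'E'
from h import *
c=cam('wrist')
print((p2t(c,318,237,-.036)+p2t(c,318,367,-.036))/2, p2t(c,318,237,-.036)-p2t(c,318,367,-.036))
print(goal(tote(-100,30,150),187.0))
E
```

```text
[ 0.00452705  0.00074616 -0.036     ] [ 5.81055565e-02 -6.63782539e-05  0.00000000e+00]
(array([-64.4, 427.4,  -2.9]), array([-0.34,  0.59, 12.94]))
```

```bash

python3 -m crank '[{"fingers":-0.5,"xyz":[-64,427,-2],"dr":[0,0.4,13]},{"fingers":-0.5,"xyz":[-64,427,-2],"dr":[0,0.4,13]},{"fingers":-0.5,"xyz":[-64,427,-2],"dr":[0,0.4,13]},{"fingers":-0.5,"xyz":[-64,427,-2],"dr":[0,0.4,13]},{"fingers":-0.5,"xyz":[-64,427,-2],"dr":[0,0.4,13]}]' 40
python3 -c "
from h import *
print(goal(tote(-100,30,145),187.0))"
```

```text
t: 45.75
ee_pos: [0.4927, 0.0197, 0.1436]
ee_rot: [-180.0, -0.4, -173.1]
ft_force: [0.3, -0.3, -0.5]
gripper_width: 0.0348
(array([ 12.9, 222. ,  -1.4]), array([-0.03, -0.44, -0.11]))
```

```bash

python3 -m crank '[{"fingers":-0.5,"xyz":[13,222,-1],"dr":[0,-0.2,0]},{"fingers":-0.5,"xyz":[13,222,-1],"dr":[0,-0.2,0]},{"fingers":-0.5,"xyz":[13,222,-1],"dr":[0,-0.2,0]},{"fingers":-0.5,"xyz":[13,222,-1],"dr":[0,-0.2,0]},{"fingers":-0.5,"xyz":[13,222,-1],"dr":[0,-0.2,0]}]' 40
python3 -m crank '[{"fingers":-0.5,"xyz":[0,14,0],"dr":[0,0,0]},{"fingers":-0.5,"xyz":[0,14,0],"dr":[0,0,0]},{"fingers":-0.5,"xyz":[0,14,0],"dr":[0,0,0]}]' 40
python3 - <<'E'
from h import *
print(goal(tote(-100,30,30),187.0))
c=cam('wrist'); cv2.imwrite('pics/w41.png',c['frame'][:,:,::-1])
for p in [(-150.5,-93,83),(-150.5,93,83),(23.5,-83,83),(23.5,83,83)]: print(p,w2p(c,tote(*p)))
E
```

```text
t: 46.17
ee_pos: [0.4555, 0.2246, 0.1446]
ee_rot: [-179.9, -0.2, -173.1]
ft_force: [1.0, -0.1, -0.1]
gripper_width: 0.0348
t: 46.42
ee_pos: [0.4543, 0.2374, 0.1444]
ee_rot: [-179.9, -0.2, -172.9]
ft_force: [0.6, 0.2, -0.6]
gripper_width: 0.0349
(array([  0.5,   1.5, 114.4]), array([-0.13, -0.24,  0.09]))
(-150.5, -93, 83) [128.43584978 170.88478341]
(-150.5, 93, 83) [416.32158689 171.53663147]
(23.5, -83, 83) [173.28934095 397.74149485]
(23.5, 83, 83) [385.96448894 398.28713288]
```

```bash

python3 -m crank '[{"fingers":-0.5,"xyz":[0.5,0,35],"dr":[0,0,0]},{"fingers":-0.5,"xyz":[0.5,0,70],"dr":[0,0,0]},{"fingers":-0.5,"xyz":[0.5,0,105],"dr":[0,0,0]},{"fingers":-0.5,"xyz":[0.5,0,120],"dr":[0,0,0]},{"fingers":-0.5,"xyz":[0.5,0,120],"dr":[0,0,0]}]' 40
python3 -m crank '[{"fingers":-0.5,"xyz":[0,0,5],"dr":[0,0,0]},{"fingers":-0.5,"xyz":[0,0,10],"dr":[0,0,0]},{"fingers":-0.5,"xyz":[0,0,14],"dr":[0,0,0]},{"fingers":-0.5,"xyz":[0,0,14],"dr":[0,0,0]}]' 40
python3 -c "
from h import *
print(goal(tote(-100,29,3.7),187.0))"
```

```text
t: 46.88
ee_pos: [0.4512, 0.233, 0.0212]
ee_rot: [-179.7, -0.6, -173.2]
ft_force: [0.1, -0.5, -0.5]
gripper_width: 0.0349
t: 47.22
ee_pos: [0.4554, 0.2369, 0.0121]
ee_rot: [-180.0, -0.0, -173.1]
ft_force: [-0.9, 0.0, -0.5]
gripper_width: 0.0348
(array([2. , 0.9, 8.4]), array([-0.02, -0.04, -0.08]))
```

```bash

python3 -m crank '[{"fingers":-0.5,"xyz":[1,0,4],"dr":[0,0,0]},{"fingers":-0.5,"xyz":[1,0,8],"dr":[0,0,0]},{"fingers":-0.5,"xyz":[1,0,10],"dr":[0,0,0]},{"fingers":-0.5,"xyz":[1,0,10],"dr":[0,0,0]}]' 40
python3 -m crank '[{"fingers":-0.1,"xyz":[0,0,-1],"dr":[0,0,0]},{"fingers":-0.1,"xyz":[0,0,-1],"dr":[0,0,0]},{"fingers":-0.1,"xyz":[0,0,-1],"dr":[0,0,0]},{"fingers":-0.1,"xyz":[0,0,-20],"dr":[0,0,0]},{"fingers":-0.1,"xyz":[0,0,-55],"dr":[0,0,0]}]'
```

```text
t: 47.55
ee_pos: [0.4543, 0.2372, 0.0037]
ee_rot: [-180.0, -0.0, -173.0]
ft_force: [-3.9, -2.2, 12.8]
gripper_width: 0.035
t: 47.97
ee_pos: [0.4502, 0.235, 0.0531]
ee_rot: [-179.8, -0.6, -173.0]
ft_force: [0.4, 0.7, -0.3]
gripper_width: 0.0384
```

```bash

python3 -m crank '[{"fingers":0.2,"xyz":[0,0,-40],"dr":[0,0,0]},{"fingers":0.2,"xyz":[0,0,-80],"dr":[0,0,0]},{"fingers":0.2,"xyz":[0,0,-100],"dr":[0,0,0]}]'
python3 - <<'E'
from h import *
c=cam('wrist'); cv2.imwrite('pics/w42.png',c['frame'][:,:,::-1])
crop(cam('top'),370,180,570,330,4,"t42.png")
print(goal([.6393,-.1854,.15],174.0))
E
```

```text
t: 48.22
ee_pos: [0.456, 0.2381, 0.1614]
ee_rot: [179.9, 0.2, -173.0]
ft_force: [2.0, 1.1, 0.3]
gripper_width: 0.0511
(array([-129.4, -443. ,   11.1]), array([ 0.19,  0.39, 12.96]))
```

Carton c2 lies flat in the large bay at (316,217). Next, c0.

```bash

python3 -m crank '[{"fingers":0.2,"xyz":[-129,-443,8],"dr":[0,0.2,13]},{"fingers":0.2,"xyz":[-129,-443,8],"dr":[0,0.2,13]},{"fingers":0.2,"xyz":[-129,-443,8],"dr":[0,0.2,13]},{"fingers":0.2,"xyz":[-129,-443,8],"dr":[0,0.2,13]},{"fingers":0.2,"xyz":[-129,-443,8],"dr":[0,0.2,13]}]'
python3 -c "
from h import *
print(goal([.6393,-.1854,.15],174.0))"
```

```text
t: 48.73
ee_pos: [0.5356, 0.0438, 0.1514]
ee_rot: [-179.9, -0.4, 174.0]
ft_force: [1.8, 0.3, -0.3]
gripper_width: 0.0513
(array([-127.1, -217.1,    0.9]), array([-0.11, -0.44, -0.  ]))
```

```bash

python3 -m crank '[{"fingers":0.2,"xyz":[-127,-217,0],"dr":[0,-0.2,0]},{"fingers":0.2,"xyz":[-127,-217,0],"dr":[0,-0.2,0]},{"fingers":0.2,"xyz":[-127,-217,0],"dr":[0,-0.2,0]},{"fingers":0.2,"xyz":[-127,-217,0],"dr":[0,-0.2,0]},{"fingers":0.2,"xyz":[-127,-217,5],"dr":[0,-0.2,0]}]'
python3 -m crank '[{"fingers":0.2,"xyz":[-23,-38,20],"dr":[0,0,0]},{"fingers":0.2,"xyz":[-23,-38,50],"dr":[0,0,0]},{"fingers":0.2,"xyz":[-23,-38,60],"dr":[0,0,0]},{"fingers":0.2,"xyz":[-23,-38,60],"dr":[0,0,0]}]'
python3 - <<'E'
from h import *
c=cam('wrist'); cv2.imwrite('pics/w43.png',c['frame'][:,:,::-1]);np.save('c43.npy',c,allow_pickle=True)
print(goal([.6393,-.1854,-.003],174.0))
E
```

```text
t: 49.15
ee_pos: [0.6217, -0.1462, 0.1488]
ee_rot: [-179.9, -0.2, 173.9]
ft_force: [1.4, -0.1, -0.3]
gripper_width: 0.0514
t: 49.48
ee_pos: [0.6363, -0.184, 0.0839]
ee_rot: [179.9, -0.8, 173.9]
ft_force: [-0.2, -0.2, -0.5]
gripper_width: 0.0512
(array([-2.5, -1.7, 89.9]), array([ 0.01, -0.52, -0.04]))
```

```bash

python3 - <<'E'
from h import *
c=cam('wrist'); np.save('c44.npy',c,allow_pickle=True); crop(c,270,200,400,340,5,"w44.png")
s=r.observe(); print(s["ee_pos"],s["joint_vel"].round(1))
c=np.load('c43.npy',allow_pickle=True).item()
P=[p2w(c,*q,.038) for q in ((311,236),(364.5,237),(360,321),(307.5,320))]
m=np.mean(P,0); d=P[3]+P[2]-P[0]-P[1]; print(m,np.degrees(np.arctan2(d[1],d[0])),np.linalg.norm(d)/2); print(goal([m[0],m[1],-.003],174))
E
```

```text
[ 0.63942868 -0.18334677  0.08937978] [ 0.9 -2.5  2.2  0.1 -0.1 -0.1]
[ 0.65430977 -0.17328314  0.038     ] -7.85640622341979 0.05870986010654366
(array([-14.2,  11.6,  92.3]), array([-0.04, -0.28,  0.01]))
```

```bash

python3 - <<'E'
from h import *
np.set_printoptions(precision=4,suppress=True)
c=np.load('c44.npy',allow_pickle=True).item()
P=[p2w(c,*q,.038) for q in ((309,231),(363,233),(357.5,315.5),(306.5,315))]
m=np.mean(P,0); d=P[3]+P[2]-P[0]-P[1]; print(m,np.degrees(np.arctan2(d[1],d[0])),np.linalg.norm(d)/2)
c=cam("top"); crop(c,370,180,570,330,4,"t44.png")
print(goal([.6543,-.1735,-.003],172.3))
E
```

```text
[ 0.6537 -0.1736  0.038 ] -7.880765967735829 0.058660941901307107
(array([-12.7,  11.4,  94.1]), array([-0.08, -0.08,  1.74]))
```

The top view confirms that c0 was knocked about 15 mm to (0.654, −0.174). Gripping it there.

```bash

python3 -m crank '[{"fingers":0.25,"xyz":[-12,11.4,20],"dr":[0,0,1.8]},{"fingers":0.25,"xyz":[-12,11.4,50],"dr":[0,0,1.8]},{"fingers":0.25,"xyz":[-12,11.4,80],"dr":[0,0,1.8]},{"fingers":0.25,"xyz":[-12,11.4,92],"dr":[0,0,1.8]},{"fingers":0.25,"xyz":[-12,11.4,92],"dr":[0,0,1.8]}]'
python3 -c "
from h import *
print(goal([.6540,-.1735,-.003],172.2))
c=cam('wrist'); cv2.imwrite('pics/w45.png',c['frame'][:,:,::-1])"
```

```text
t: 50.05
ee_pos: [0.6513, -0.1728, -0.0037]
ee_rot: [-179.9, -0.4, 172.3]
ft_force: [-1.2, 0.5, 0.4]
gripper_width: 0.0532
(array([-2.7, -0.4, -0.7]), array([-0.06, -0.39,  0.06]))
```

```bash

python3 -m crank '[{"fingers":0,"xyz":[-1,0,0],"dr":[0,0,0]},{"fingers":-0.5,"xyz":[-1,0,0],"dr":[0,0,0]},{"fingers":-0.5,"xyz":[-1,0,0],"dr":[0,0,0]},{"fingers":-0.5,"xyz":[-1,0,0],"dr":[0,0,0]},{"fingers":-0.5,"xyz":[-1,0,0],"dr":[0,0,0]}]' 40
python3 -m crank '[{"fingers":-0.5,"xyz":[0,0,-15],"dr":[0,0,0]},{"fingers":-0.5,"xyz":[0,0,-50],"dr":[0,0,0]},{"fingers":-0.5,"xyz":[0,0,-90],"dr":[0,0,0]},{"fingers":-0.5,"xyz":[0,0,-130],"dr":[0,0,0]},{"fingers":-0.5,"xyz":[0,0,-145],"dr":[0,0,0]}]' 40
python3 - <<'E'
from h import *
print(goal(tote(-101,-30,145),187.0))
c=cam('wrist'); cv2.imwrite('pics/w46.png',c['frame'][:,:,::-1])
E
```

```text
t: 50.52
ee_pos: [0.6568, -0.1752, 0.0018]
ee_rot: [-179.9, 0.2, 172.2]
ft_force: [-0.3, 1.0, 6.0]
gripper_width: 0.0347
t: 50.93
ee_pos: [0.6579, -0.1756, 0.1518]
ee_rot: [-179.8, 0.6, 172.1]
ft_force: [0.5, -1.7, 0.7]
gripper_width: 0.0347
(array([245.1, 324. ,   3.3]), array([ -0.25,   0.55, -14.86]))
```

```bash

python3 -m crank '[{"fingers":-0.5,"xyz":[245,323,0],"dr":[0,0.3,-14.9]},{"fingers":-0.5,"xyz":[245,323,0],"dr":[0,0.3,-14.9]},{"fingers":-0.5,"xyz":[245,323,0],"dr":[0,0.3,-14.9]},{"fingers":-0.5,"xyz":[245,323,0],"dr":[0,0.3,-14.9]},{"fingers":-0.5,"xyz":[245,323,0],"dr":[0,0.3,-14.9]}]' 40
python3 -c "
from h import *
print(goal(tote(-101,-31,145),187.0))"
```

```text
t: 51.4
ee_pos: [0.5514, 0.0081, 0.1435]
ee_rot: [-180.0, -0.4, -173.0]
ft_force: [0.7, 0.6, -0.9]
gripper_width: 0.0351
(array([ 70.4, 179.6,  -1.2]), array([-0.03, -0.38, -0.  ]))
```

```bash

python3 -m crank '[{"fingers":-0.5,"xyz":[70,180,-1],"dr":[0,-0.2,0]},{"fingers":-0.5,"xyz":[70,180,-1],"dr":[0,-0.2,0]},{"fingers":-0.5,"xyz":[70,180,-1],"dr":[0,-0.2,0]},{"fingers":-0.5,"xyz":[70,180,-1],"dr":[0,-0.2,0]},{"fingers":-0.5,"xyz":[70,180,-1],"dr":[0,-0.2,0]}]' 40
python3 -m crank '[{"fingers":-0.5,"xyz":[0,0,0],"dr":[0,0,0]},{"fingers":-0.5,"xyz":[0,0,0],"dr":[0,0,0]}]' 40
python3 - <<'E'
from h import *
print(goal(tote(-101,-31,30),187.0))
c=cam('wrist'); cv2.imwrite('pics/w47.png',c['frame'][:,:,::-1])
E
```

```text
t: 51.82
ee_pos: [0.4589, 0.1797, 0.1451]
ee_rot: [180.0, -0.2, -172.8]
ft_force: [-1.0, 0.1, -0.5]
gripper_width: 0.0348
t: 51.98
ee_pos: [0.4605, 0.1782, 0.1451]
ee_rot: [-180.0, -0.2, -172.8]
ft_force: [0.7, 0.1, -0.7]
gripper_width: 0.0351
(array([  0.6,  -0.2, 115.1]), array([-0.04, -0.16,  0.24]))
```

```bash

python3 -m crank '[{"fingers":-0.5,"xyz":[0.5,0,35],"dr":[0,0,0]},{"fingers":-0.5,"xyz":[0.5,0,70],"dr":[0,0,0]},{"fingers":-0.5,"xyz":[0.5,0,105],"dr":[0,0,0]},{"fingers":-0.5,"xyz":[0.5,0,120],"dr":[0,0,0]},{"fingers":-0.5,"xyz":[0.5,0,120],"dr":[0,0,0]}]' 40
python3 -m crank '[{"fingers":-0.5,"xyz":[0,0,5],"dr":[0,0,0]},{"fingers":-0.5,"xyz":[0,0,10],"dr":[0,0,0]},{"fingers":-0.5,"xyz":[0,0,14],"dr":[0,0,0]},{"fingers":-0.5,"xyz":[0,0,14],"dr":[0,0,0]}]' 40
python3 -c "
from h import *
print(goal(tote(-101,-31,3.8),187.0))"
```

```text
t: 52.45
ee_pos: [0.4573, 0.174, 0.0207]
ee_rot: [-179.8, -0.7, -173.1]
ft_force: [-0.6, -0.2, -1.9]
gripper_width: 0.0349
t: 52.78
ee_pos: [0.4609, 0.1768, 0.0112]
ee_rot: [-180.0, -0.1, -173.0]
ft_force: [0.3, -0.6, -1.2]
gripper_width: 0.0347
(array([1.1, 1.2, 7.4]), array([-0.01, -0.13,  0.02]))
```

```bash

python3 -m crank '[{"fingers":-0.5,"xyz":[1,0,4],"dr":[0,0,0]},{"fingers":-0.5,"xyz":[1,0,8],"dr":[0,0,0]},{"fingers":-0.5,"xyz":[1,0,9],"dr":[0,0,0]},{"fingers":-0.5,"xyz":[1,0,9],"dr":[0,0,0]}]' 40
python3 -m crank '[{"fingers":-0.1,"xyz":[0,0,-1],"dr":[0,0,0]},{"fingers":-0.1,"xyz":[0,0,-1],"dr":[0,0,0]},{"fingers":-0.1,"xyz":[0,0,-1],"dr":[0,0,0]},{"fingers":-0.1,"xyz":[0,0,-20],"dr":[0,0,0]},{"fingers":-0.1,"xyz":[0,0,-55],"dr":[0,0,0]}]'
python3 -m crank '[{"fingers":0.2,"xyz":[0,0,-40],"dr":[0,0,0]},{"fingers":0.2,"xyz":[0,0,-80],"dr":[0,0,0]},{"fingers":0.2,"xyz":[0,0,-100],"dr":[0,0,0]}]'
python3 - <<'E'
from h import *
c=cam('wrist'); cv2.imwrite('pics/w48.png',c['frame'][:,:,::-1])
crop(cam('top'),370,180,570,330,4,"t48.png")
print(goal([.632,-.2912,.15],204.5))
E
```

```text
t: 53.12
ee_pos: [0.4597, 0.1773, 0.0036]
ee_rot: [180.0, -0.1, -172.9]
ft_force: [-3.3, -1.6, 11.4]
gripper_width: 0.0353
t: 53.53
ee_pos: [0.4555, 0.1754, 0.0534]
ee_rot: [-179.8, -0.7, -172.9]
ft_force: [-0.3, 0.5, -0.1]
gripper_width: 0.0381
t: 53.78
ee_pos: [0.4617, 0.1777, 0.1614]
ee_rot: [179.9, 0.2, -172.9]
ft_force: [1.1, -0.2, -0.0]
gripper_width: 0.0514
(array([-110.2, -486.6,   11. ]), array([  0.05,   0.33, -17.44]))
```

Both cartons lie flat. Last carton, c1.

```bash

python3 -m crank '[{"fingers":0.2,"xyz":[-110,-486,8],"dr":[0,0.2,-17.4]},{"fingers":0.2,"xyz":[-110,-486,8],"dr":[0,0.2,-17.4]},{"fingers":0.2,"xyz":[-110,-486,8],"dr":[0,0.2,-17.4]},{"fingers":0.2,"xyz":[-110,-486,8],"dr":[0,0.2,-17.4]},{"fingers":0.2,"xyz":[-110,-486,8],"dr":[0,0.2,-17.4]}]'
python3 -c "
from h import *
print(goal([.632,-.2912,.15],204.5))"
```

```text
t: 54.3
ee_pos: [0.5264, -0.0109, 0.1519]
ee_rot: [179.9, -0.5, -155.5]
ft_force: [0.4, 0.7, 0.1]
gripper_width: 0.0513
(array([  20.3, -298.8,    1.4]), array([ 0.13, -0.53,  0.02]))
```

```bash

python3 -m crank '[{"fingers":0.2,"xyz":[20,-299,0],"dr":[0,-0.3,0]},{"fingers":0.2,"xyz":[20,-299,0],"dr":[0,-0.3,0]},{"fingers":0.2,"xyz":[20,-299,0],"dr":[0,-0.3,0]},{"fingers":0.2,"xyz":[20,-299,0],"dr":[0,-0.3,0]},{"fingers":0.2,"xyz":[20,-299,0],"dr":[0,-0.3,0]}]'
python3 -m crank '[{"fingers":0.2,"xyz":[8,-101,0],"dr":[0,0,0]},{"fingers":0.2,"xyz":[8,-101,20],"dr":[0,0,0]},{"fingers":0.2,"xyz":[8,-101,50],"dr":[0,0,0]},{"fingers":0.2,"xyz":[8,-101,60],"dr":[0,0,0]},{"fingers":0.2,"xyz":[8,-101,60],"dr":[0,0,0]}]'
python3 -m crank '[{"fingers":0.2,"xyz":[0,0,0],"dr":[0,0,0]},{"fingers":0.2,"xyz":[0,0,0],"dr":[0,0,0]}]'
python3 - <<'E'
from h import *
c=cam('wrist'); cv2.imwrite('pics/w49.png',c['frame'][:,:,::-1]);np.save('c49.npy',c,allow_pickle=True)
print(goal([.632,-.2912,-.003],204.5))
E
```

```text
t: 54.72
ee_pos: [0.5999, -0.2061, 0.1513]
ee_rot: [179.8, -0.2, -155.6]
ft_force: [0.7, 0.9, -0.2]
gripper_width: 0.0512
t: 55.13
ee_pos: [0.6306, -0.2992, 0.0853]
ee_rot: [179.4, -0.6, -155.7]
ft_force: [-0.8, 1.4, -0.4]
gripper_width: 0.0514
t: 55.3
ee_pos: [0.6352, -0.2985, 0.0941]
ee_rot: [180.0, -0.1, -155.5]
ft_force: [0.4, -1.0, 0.9]
gripper_width: 0.0512
(array([ 0.4,  8.4, 98.2]), array([-0.04, -0.  ,  0.05]))
```

```bash

python3 - <<'E'
from h import *
c=np.load('c49.npy',allow_pickle=True).item()
p=p2w(c,326.5,249,.038); print(p,goal([p[0],p[1],-.003],204.5))
E
```

```text
[ 0.63201027 -0.29251469  0.038     ] (array([ 0.9,  7.2, 98.2]), array([-0.04, -0.  ,  0.05]))
```

```bash

python3 -m crank '[{"fingers":0.2,"xyz":[1,7.5,25],"dr":[0,0,0]},{"fingers":0.2,"xyz":[1,7.5,60],"dr":[0,0,0]},{"fingers":0.2,"xyz":[1,7.5,90],"dr":[0,0,0]},{"fingers":0.2,"xyz":[1,7.5,97],"dr":[0,0,0]},{"fingers":0.2,"xyz":[1,7.5,97],"dr":[0,0,0]}]'
python3 -m crank '[{"fingers":0.2,"xyz":[0,0,0],"dr":[0,0,0]},{"fingers":0,"xyz":[0,0,0],"dr":[0,0,0]},{"fingers":-0.5,"xyz":[0,0,0],"dr":[0,0,0]},{"fingers":-0.5,"xyz":[0,0,0],"dr":[0,0,0]},{"fingers":-0.5,"xyz":[0,0,0],"dr":[0,0,0]}]' 40
python3 -m crank '[{"fingers":-0.5,"xyz":[0,0,-10],"dr":[0,0,0]},{"fingers":-0.5,"xyz":[0,0,-50],"dr":[0,0,0]},{"fingers":-0.5,"xyz":[0,0,-90],"dr":[0,0,0]},{"fingers":-0.5,"xyz":[0,0,-130],"dr":[0,0,0]},{"fingers":-0.5,"xyz":[0,0,-145],"dr":[0,0,0]}]' 40
python3 - <<'E'
from h import *
print(goal(tote(-35,0,145),187.0))
c=cam('wrist'); cv2.imwrite('pics/w50.png',c['frame'][:,:,::-1])
E
```

```text
t: 55.77
ee_pos: [0.6292, -0.2913, -0.0049]
ee_rot: [179.8, -0.3, -155.5]
ft_force: [-0.7, -0.3, -0.0]
gripper_width: 0.0512
t: 56.18
ee_pos: [0.6331, -0.2941, 0.0]
ee_rot: [-179.8, 0.2, -155.5]
ft_force: [0.4, 0.2, 7.1]
gripper_width: 0.0351
t: 56.6
ee_pos: [0.6335, -0.2946, 0.1499]
ee_rot: [-179.6, 0.3, -155.6]
ft_force: [0.8, -0.3, -0.0]
gripper_width: 0.035
(array([-109.4,  511.9,    1.8]), array([-0.37,  0.36, 17.44]))
```

```bash

python3 -m crank '[{"fingers":-0.5,"xyz":[-109,512,0],"dr":[0,0.2,17.4]},{"fingers":-0.5,"xyz":[-109,512,0],"dr":[0,0.2,17.4]},{"fingers":-0.5,"xyz":[-109,512,0],"dr":[0,0.2,17.4]},{"fingers":-0.5,"xyz":[-109,512,0],"dr":[0,0.2,17.4]},{"fingers":-0.5,"xyz":[-109,512,0],"dr":[0,0.2,17.4]}]' 40
python3 -c "
from h import *
print(goal(tote(-36,0,145),187.0))"
```

```text
t: 57.07
ee_pos: [0.5848, -0.0882, 0.1415]
ee_rot: [180.0, -0.3, -173.0]
ft_force: [0.5, 0.3, -0.5]
gripper_width: 0.0348
(array([ 26.8, 310.3,  -3.2]), array([ 0.01, -0.34, -0.01]))
```

```bash

python3 -m crank '[{"fingers":-0.5,"xyz":[27,310,-4],"dr":[0,-0.2,0]},{"fingers":-0.5,"xyz":[27,310,-4],"dr":[0,-0.2,0]},{"fingers":-0.5,"xyz":[27,310,-4],"dr":[0,-0.2,0]},{"fingers":-0.5,"xyz":[27,310,-4],"dr":[0,-0.2,0]},{"fingers":-0.5,"xyz":[27,310,-4],"dr":[0,-0.2,0]}]' 40
python3 -m crank '[{"fingers":-0.5,"xyz":[9,105,0],"dr":[0,0,0]},{"fingers":-0.5,"xyz":[9,105,0],"dr":[0,0,0]},{"fingers":-0.5,"xyz":[9,105,0],"dr":[0,0,0]},{"fingers":-0.5,"xyz":[9,105,0],"dr":[0,0,0]},{"fingers":-0.5,"xyz":[9,105,0],"dr":[0,0,0]}]' 40
python3 - <<'E'
from h import *
print(goal(tote(-36,0,30),187.0))
c=cam('wrist'); cv2.imwrite('pics/w51.png',c['frame'][:,:,::-1])
E
```

```text
t: 57.48
ee_pos: [0.5415, 0.1156, 0.1446]
ee_rot: [-180.0, -0.1, -173.0]
ft_force: [1.3, 0.5, 0.0]
gripper_width: 0.0352
t: 57.9
ee_pos: [0.52, 0.2182, 0.1443]
ee_rot: [-180.0, -0.1, -172.8]
ft_force: [-0.0, -0.5, -0.3]
gripper_width: 0.0346
(array([ -0.4,  -1.6, 114.3]), array([-0.04, -0.14,  0.23]))
```

```bash

python3 -m crank '[{"fingers":-0.5,"xyz":[0,-1,35],"dr":[0,0,0]},{"fingers":-0.5,"xyz":[0,-1,70],"dr":[0,0,0]},{"fingers":-0.5,"xyz":[0,-1,105],"dr":[0,0,0]},{"fingers":-0.5,"xyz":[0,-1,120],"dr":[0,0,0]},{"fingers":-0.5,"xyz":[0,-1,120],"dr":[0,0,0]}]' 40
python3 -m crank '[{"fingers":-0.5,"xyz":[0,0,5],"dr":[0,0,0]},{"fingers":-0.5,"xyz":[0,0,10],"dr":[0,0,0]},{"fingers":-0.5,"xyz":[0,0,15],"dr":[0,0,0]},{"fingers":-0.5,"xyz":[0,0,15],"dr":[0,0,0]}]' 40
python3 -c "
from h import *
print(goal(tote(-36,0,2),187.0))"
```

```text
t: 58.37
ee_pos: [0.5171, 0.2124, 0.0197]
ee_rot: [-179.8, -0.7, -173.1]
ft_force: [0.1, -0.1, -1.3]
gripper_width: 0.0355
t: 58.7
ee_pos: [0.5212, 0.216, 0.0096]
ee_rot: [180.0, -0.1, -173.0]
ft_force: [0.0, 0.1, -1.6]
gripper_width: 0.0352
(array([0.8, 0.7, 7.6]), array([ 0.02, -0.05,  0.02]))
```

```bash

python3 -m crank '[{"fingers":-0.5,"xyz":[1,0,4],"dr":[0,0,0]},{"fingers":-0.5,"xyz":[1,0,8],"dr":[0,0,0]},{"fingers":-0.5,"xyz":[1,0,9],"dr":[0,0,0]},{"fingers":-0.5,"xyz":[1,0,9],"dr":[0,0,0]}]' 40
python3 -m crank '[{"fingers":-0.1,"xyz":[0,0,-1],"dr":[0,0,0]},{"fingers":-0.1,"xyz":[0,0,-1],"dr":[0,0,0]},{"fingers":-0.1,"xyz":[0,0,-1],"dr":[0,0,0]},{"fingers":-0.1,"xyz":[0,0,-20],"dr":[0,0,0]},{"fingers":-0.1,"xyz":[0,0,-55],"dr":[0,0,0]}]'
python3 -m crank '[{"fingers":-0.1,"xyz":[0,0,-40],"dr":[0,0,0]},{"fingers":-0.1,"xyz":[0,0,-80],"dr":[0,0,0]},{"fingers":-1,"xyz":[0,0,-120],"dr":[0,0,0]},{"fingers":-1,"xyz":[0,0,-140],"dr":[0,0,0]}]'
python3 - <<'E'
from h import *
c=cam('wrist'); cv2.imwrite('pics/w52.png',c['frame'][:,:,::-1])
c=cam('top'); crop(c,185,170,295,330,5,"t52.png"); crop(c,370,180,570,330,4,"t52b.png")
c=cam('scene'); crop(c,170,180,420,360,3.2,"s52.png")
E
```

```text
t: 59.03
ee_pos: [0.5203, 0.2164, 0.0019]
ee_rot: [180.0, 0.0, -172.9]
ft_force: [-2.3, -1.1, 7.1]
gripper_width: 0.0349
t: 59.45
ee_pos: [0.5159, 0.2144, 0.0512]
ee_rot: [-179.8, -0.7, -172.9]
ft_force: [1.0, 0.4, -0.1]
gripper_width: 0.0384
t: 59.78
ee_pos: [0.522, 0.2169, 0.2008]
ee_rot: [179.9, 0.3, -172.9]
ft_force: [0.8, -0.4, 0.3]
gripper_width: 0.0156
```

The tray is empty, all six items are in their bays, and the lever is still at stop. Now I'll pull the lever back by straddling its ball.

```bash

python3 -c "
from h import *
print(goal([.533,-.438,.20],92.5))"
```

```text
(array([  69. , -651.1,   -3.6]), array([2.000e-01, 6.000e-02, 9.456e+01]))
```

```bash

python3 -m crank '[{"fingers":0.2,"xyz":[69,-651,-5],"dr":[0,0,94.5]},{"fingers":0.2,"xyz":[69,-651,-5],"dr":[0,0,94.5]},{"fingers":0.2,"xyz":[69,-651,-5],"dr":[0,0,94.5]},{"fingers":0.2,"xyz":[69,-651,-5],"dr":[0,0,94.5]},{"fingers":0.2,"xyz":[69,-651,-5],"dr":[0,0,94.5]}]'
python3 -c "
from h import *
print(goal([.533,-.438,.205],92.5))"
```

```text
t: 60.35
ee_pos: [0.522, 0.0061, 0.1945]
ee_rot: [-179.8, -0.3, 150.9]
ft_force: [0.7, -0.5, 0.2]
gripper_width: 0.051
(array([-225.3, -382.9,  -10.4]), array([-0.32, -0.18, 58.44]))
```

```bash
python3 -m crank '[{"fingers":0.2,"xyz":[-20,-34,0],"dr":[0,0,7]},{"fingers":0.2,"xyz":[-40,-68,0],"dr":[0,0,14]},{"fingers":0.2,"xyz":[-60,-102,0],"dr":[0,0,21]},{"fingers":0.2,"xyz":[-80,-136,0],"dr":[0,0,28]},{"fingers":0.2,"xyz":[-100,-170,0],"dr":[0,0,35]}]' && python3 -c "
from h import *
print(goal([.533,-.438,.205],92.5))"
```

```text
t: 60.77
ee_pos: [0.528, -0.1909, 0.1944]
ee_rot: [-179.7, -0.2, 115.9]
ft_force: [1.7, -0.4, 0.1]
gripper_width: 0.0511
(array([-224.4, -103.5,  -10.9]), array([-0.31, -0.16, 23.4 ]))
```

```bash
python3 -m crank '[{"fingers":0.2,"xyz":[-38,-17,-5],"dr":[0,0,5]},{"fingers":0.2,"xyz":[-76,-34,-10],"dr":[0,0,10]},{"fingers":0.2,"xyz":[-114,-52,-10],"dr":[0,0,15]},{"fingers":0.2,"xyz":[-152,-70,-10],"dr":[0,0,20]},{"fingers":0.2,"xyz":[-189,-87,-10],"dr":[0,0,23.4]}]' && python3 -m crank '[{"fingers":0.2,"xyz":[-35,0,0],"dr":[0,0,0]},{"fingers":0.2,"xyz":[-38,0,0],"dr":[0,0,0]},{"fingers":0.2,"xyz":[-38,0,0],"dr":[0,0,0]}]' && python3 -c "
from h import *
print(goal([.533,-.438,.205],92.5))
crop(cam('top'),430,150,640,360,3,'t53')"
```

```text
t: 61.18
ee_pos: [0.5339, -0.3985, 0.2042]
ee_rot: [-179.7, -0.1, 92.6]
ft_force: [1.5, 0.2, 0.8]
gripper_width: 0.0513
t: 61.43
ee_pos: [0.5352, -0.4368, 0.2023]
ee_rot: [-179.6, -0.2, 92.6]
ft_force: [-0.3, 0.4, -0.6]
gripper_width: 0.051
(array([-1.1, -2.3, -2.7]), array([-0.38, -0.23,  0.13]))Traceback (most recent call last):
  File "<string>", line 4, in <module>
    crop(cam('top'),430,150,640,360,3,'t53')
    ~~~~^^^^^^^^^^^^^^^^^^^^^^^^^^^^^^^^^^^^
  File "h.py", line 22, in crop
    cv2.imwrite("pics/"+name,f)
    ~~~~~~~~~~~^^^^^^^^^^^^^^^^
cv2.error: OpenCV(4.12.0) /io/opencv/modules/imgcodecs/src/loadsave.cpp:1051: error: (-2:Unspecified error) could not find a writer for the specified extension in function 'imwrite_'
```

```bash
ls pics | grep t53; sed -n 1,40p h.py
```

```text
import numpy as np, cv2
from scipy.spatial.transform import Rotation as Ro
from cell import r, optics
def cam(n):
    if n=="wrist":
        s=r.observe(); c=optics.read_camera(n)
        T=np.eye(4); T[:3,:3]=Ro.from_euler('xyz',s["ee_rot"],degrees=True).as_matrix(); T[:3,3]=s["ee_pos"]
        W=T@np.array(c["hand_eye"]); c["R"]=W[:3,:3].T; c["t"]=-W[:3,:3].T@W[:3,3]
    else: c=optics.read_camera(n)
    c["R"]=np.array(c["R"]); c["t"]=np.array(c["t"]); return c
def p2w(c,u,v,z):
    d=c["R"].T@np.array([(u-c["cx"])/c["fx"],(v-c["cy"])/c["fy"],1]); o=-c["R"].T@c["t"]
    return o+d*(z-o[2])/d[2]
def w2p(c,X):
    q=c["R"]@np.asarray(X,float)+c["t"]; return np.array([c["fx"]*q[0]/q[2]+c["cx"],c["fy"]*q[1]/q[2]+c["cy"]])
def crop(c,u0,v0,u1,v1,k,name):
    f=c["frame"][v0:v1,u0:u1,::-1]; f=cv2.resize(f,None,fx=k,fy=k,interpolation=cv2.INTER_CUBIC)
    for u in range((u0//20+1)*20,u1,20):
        x=int((u-u0+.5)*k); cv2.line(f,(x,0),(x,4),(0,0,255),1); cv2.putText(f,str(u),(x-10,14),0,.35,(0,0,255),1)
    for v in range((v0//20+1)*20,v1,20):
        y=int((v-v0+.5)*k); cv2.line(f,(0,y
[... 385 characters left out ...]
t None: R1=Ro.from_euler('xyz',rot,degrees=True)
    else: R1=R0
    d=R0.inv().apply(np.asarray(xyz)-s["ee_pos"])*1000
    return d.round(1),(R0.inv()*R1).as_rotvec(degrees=True).round(2)
from scipy.optimize import least_squares
def fit(c,P,px,x0):
    P=np.array(P,float); px=np.array(px,float)
    def w(p):
        a=np.radians(p[2]); return np.c_[p[0]+np.cos(a)*P[:,0]-np.sin(a)*P[:,1],p[1]+np.sin(a)*P[:,0]+np.cos(a)*P[:,1],P[:,2]]
    s=least_squares(lambda p:np.concatenate([w2p(c,X)-u for X,u in zip(w(p),px)]),x0)
    return s.x,s.fun
def p2t(c,u,v,tz):
    H=np.array(c["hand_eye"]); d=H[:3,:3]@np.array([(u-c["cx"])/c["fx"],(v-c["cy"])/c["fy"],1]); o=H[:3,3]
    return o+d*(tz-o[2])/d[2]
```

```bash
python3 -c "
from h import *
print(goal([.533,-.438,.205],92.5))
c=cam('wrist'); crop(c,0,0,640,480,1,'w53.png'); print(w2p(c,[.533,-.437,.142]))
crop(cam('top'),430,180,640,340,3,'t53.png')"
```

```text
(array([-2.8, -2.9, -1.6]), array([-0.33, -0.22,  0.25]))
[313.69690268 250.88485384]
```

View pics/w53.png

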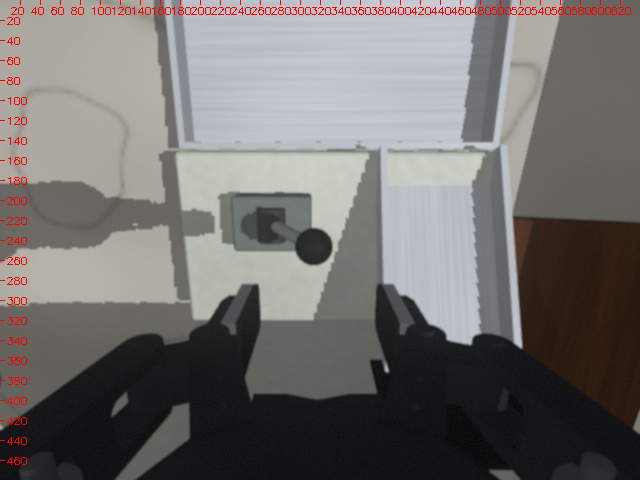

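View pics/t53.png

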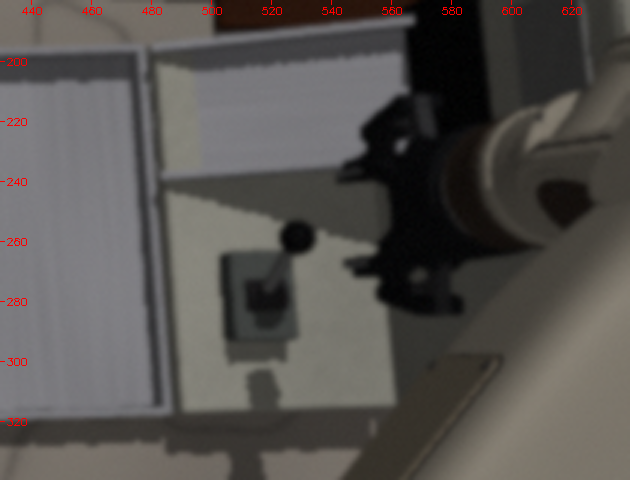

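```bash
python3 -m crank '[{"fingers":0.2,"xyz":[-1,-2,30],"dr":[0,0,0]},{"fingers":0.2,"xyz":[-1,-2,60],"dr":[0,0,0]},{"fingers":0.2,"xyz":[-1,-2,88],"dr":[0,0,0]},{"fingers":0.2,"xyz":[-1,-2,98],"dr":[0,0,0]},{"fingers":0.2,"xyz":[-1,-2,98],"dr":[0,0,0]}]' && python3 -m crank '[{"fingers":0.2,"xyz":[0,-15,0],"dr":[0,0,0]},{"fingers":0.2,"xyz":[0,-30,0],"dr":[0,0,0]},{"fingers":0.2,"xyz":[0,-45,0],"dr":[0,0,0]},{"fingers":0.2,"xyz":[0,-60,0],"dr":[0,0,0]},{"fingers":0.2,"xyz":[0,-60,0],"dr":[0,0,0]}]'
```

```text
t: 62.0
ee_pos: [0.5333, -0.4328, 0.1057]
ee_rot: [-179.6, -0.3, 93.0]
ft_force: [-0.1, 0.8, -0.4]
gripper_width: 0.0516
t: 62.42
ee_pos: [0.4743, -0.4398, 0.1126]
ee_rot: [180.0, 0.2, 92.8]
ft_force: [-0.0, 0.5, 0.0]
gripper_width: 0.0513
```

```bash
python3 -m crank '[{"fingers":0.2,"xyz":[0,-6,5],"dr":[0,0,0]},{"fingers":0.2,"xyz":[0,-12,8],"dr":[0,0,0]},{"fingers":0.2,"xyz":[0,-18,8],"dr":[0,0,0]},{"fingers":0.2,"xyz":[0,-20,8],"dr":[0,0,0]},{"fingers":0.2,"xyz":[0,-20,8],"dr":[0,0,0]}]' && python3 -c "
from h import *
crop(cam('wrist'),0,0,640,480,1,'w54.png')"
```

```text
t: 62.83
ee_pos: [0.4544, -0.4399, 0.1008]
ee_rot: [-179.8, -0.0, 92.8]
ft_force: [0.4, -0.5, 0.8]
gripper_width: 0.0517
```

View pics/w54.png

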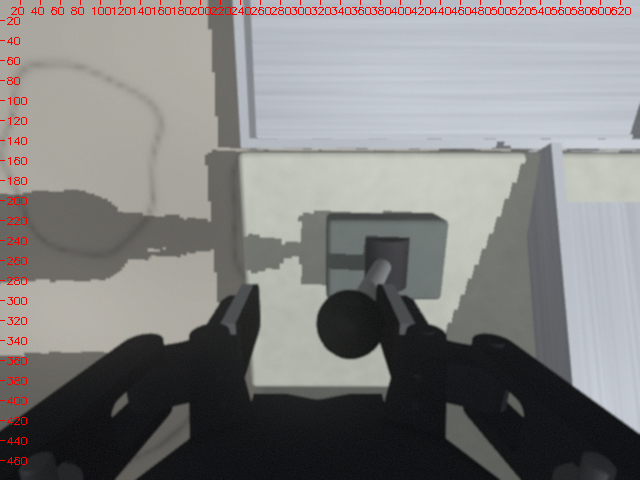

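The ball (px 350,323) is being carried by the right finger (px 395). I keep pulling in small steps.

```bash
python3 -m crank '[{"fingers":0.2,"xyz":[0,-4,-2],"dr":[0,0,0]},{"fingers":0.2,"xyz":[0,-8,-2],"dr":[0,0,0]},{"fingers":0.2,"xyz":[0,-8,-2],"dr":[0,0,0]}]'; python3 -m crank '[{"fingers":0.2,"xyz":[0,-3,0],"dr":[0,0,0]},{"fingers":0.2,"xyz":[0,-3,0],"dr":[0,0,0]}]'
```

```text
t: 63.13
ee_pos: [0.4464, -0.4406, 0.1033]
ee_rot: [-179.9, 0.0, 92.8]
ft_force: [0.6, 0.0, 1.1]
gripper_width: 0.0512
t: 63.3
ee_pos: [0.4435, -0.4407, 0.1032]
ee_rot: [-179.9, 0.0, 92.8]
ft_force: [0.5, -0.1, 0.1]
gripper_width: 0.0515
```

```bash
python3 -m crank '[{"fingers":0.2,"xyz":[0,-3,0],"dr":[0,0,0]},{"fingers":0.2,"xyz":[0,-3,0],"dr":[0,0,0]}]';  python3 -c "
from h import *
c=cam('top');print(w2p(c,[.457,-.44,.142])); crop(c,430,180,640,340,3,'t55.png')"
```

```text
t: 63.47
ee_pos: [0.4432, -0.4408, 0.1032]
ee_rot: [179.8, 0.0, 92.9]
ft_force: [6.5, 1.0, -2.5]
gripper_width: 0.0513
[531.52971697 293.99786106]
```

View pics/t55.png

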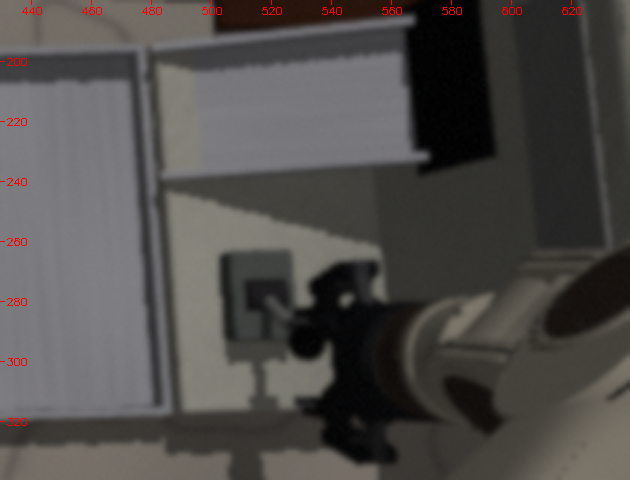

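The ball is at (531.5, 294), as predicted for run, with reaction starting. One more small push, then I release.

```bash
python3 -m crank '[{"fingers":0.2,"xyz":[0,-3,0],"dr":[0,0,0]},{"fingers":0.2,"xyz":[0,-3,0],"dr":[0,0,0]}]' && python3 -m crank '[{"fingers":0.2,"xyz":[0,13,0],"dr":[0,0,0]},{"fingers":0.2,"xyz":[0,15,0],"dr":[0,0,0]},{"fingers":0.2,"xyz":[0,15,0],"dr":[0,0,0]}]' && python3 -c "
from h import *
crop(cam('wrist'),0,0,640,480,1,'w56.png')"
```

```text
t: 63.68
ee_pos: [0.4431, -0.4408, 0.1032]
ee_rot: [179.5, 0.0, 93.0]
ft_force: [13.8, -0.5, -5.4]
gripper_width: 0.0513
t: 63.93
ee_pos: [0.4531, -0.4401, 0.103]
ee_rot: [-179.8, 0.0, 92.9]
ft_force: [0.6, -0.6, 0.2]
gripper_width: 0.0514
```

View pics/w56.png

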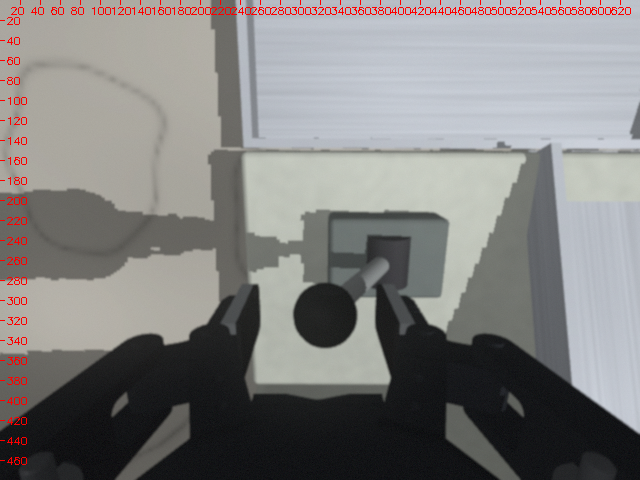

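The lever stayed at run, with the ball (325,315) free between the fingers (258 and 380). I raise and move clear.

```bash
python3 -m crank '[{"fingers":0.2,"xyz":[0,0,-25],"dr":[0,0,0]},{"fingers":0.2,"xyz":[0,0,-60],"dr":[0,0,0]},{"fingers":0.2,"xyz":[0,0,-95],"dr":[0,0,0]},{"fingers":0.2,"xyz":[0,0,-130],"dr":[0,0,0]},{"fingers":0.2,"xyz":[20,-25,-140],"dr":[0,0,0]}]' && python3 -m crank '[{"fingers":0.2,"xyz":[30,-25,0],"dr":[0,0,0]},{"fingers":0.2,"xyz":[60,-50,0],"dr":[0,0,0]},{"fingers":0.2,"xyz":[90,-75,0],"dr":[0,0,0]},{"fingers":0.2,"xyz":[100,-80,0],"dr":[0,0,0]},{"fingers":0.2,"xyz":[100,-80,0],"dr":[0,0,0]}]' && python3 -c "
from h import *
c=cam('top'); crop(c,0,0,640,480,1,'t57.png'); crop(c,430,180,640,340,3,'t57b.png')
crop(cam('scene'),0,0,640,480,1,'s57.png')"
```

```text
t: 64.4
ee_pos: [0.4325, -0.427, 0.2491]
ee_rot: [179.5, 0.7, 92.8]
ft_force: [0.5, -1.3, 2.3]
gripper_width: 0.051
t: 64.82
ee_pos: [0.3393, -0.3231, 0.244]
ee_rot: [-179.8, -0.0, 92.8]
ft_force: [-0.1, 0.2, -0.1]
gripper_width: 0.0514
```

View pics/t57.png

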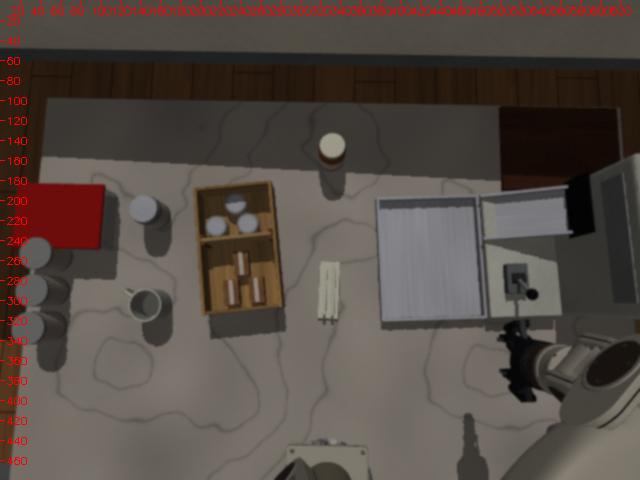

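View pics/t57b.png

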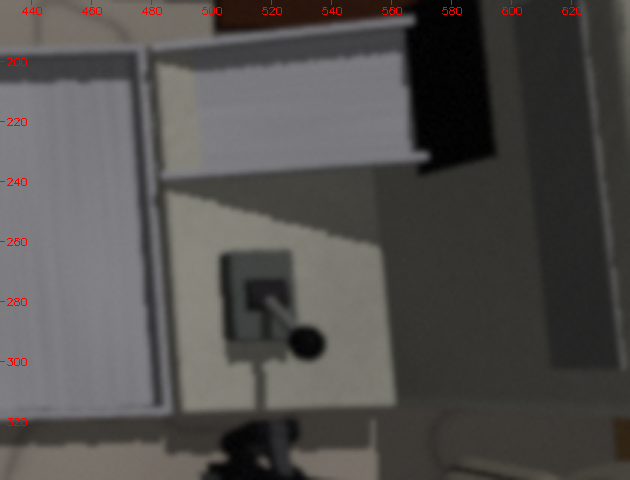

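View pics/s57.png

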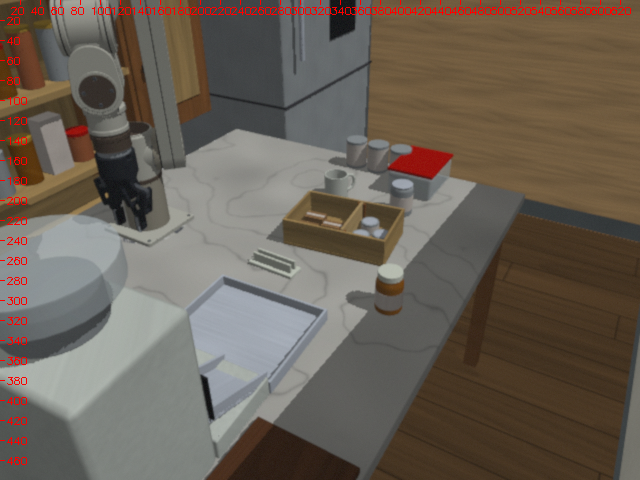

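The tray (430,260) is empty. Three tins sit in the small bay, three cartons in the large bay and the panel between them. The ball is at (531.5, 294), which is run, and the jar, mug and can look unmoved. The arm is clear.

```bash
python3 -c "
from h import *
print(r.hand_in())"
```

```text
the job is handed in; nothing more can be done
None
```

I finished the job in the order asked and handed it in at about 65 s of the 210 s allowed. No verdict is reported.

**What I did:**
1. Pushed the lever to its stop.
2. Took the divider out of the rack and seated it on the floor of the tote's slot.
3. Put the three cartons flat in the large bay and the three tins standing in the small bay.
4. Pulled the lever back to run.

**Last checks:**
- **Lever:** I felt about 14 N of reaction at the run stop. The ball then stayed at top-camera pixel (531.5, 294), exactly where I predicted it.
- **Tray and tote:** the top and scene pictures show an empty tray, three tins and three cartons in their bays, and the panel in its slot.
- **Bystanders and robot:** the jar, mug and can look unmoved. The arm was clear of everything, with about 0 N at the wrist.

**What went less than cleanly:**
- The gripper nudged the panel so that it leaned in its rack during an early touch test.
- The first try at placing a tin touched the panel or wall at about 17 N. I redid it with the jaws turned.
- One carton had been knocked about 15 mm aside, so I located it again before gripping it.
- The real fingertips sit 20–25 mm short of the reported TCP, and I corrected for that.

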